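# Set the fence of a board assembly jig, lock it with the deep T-key and load the batch

## Robot

A 6-joint arm with a two-finger parallel gripper is mounted at the origin on the work surface. World frame = base frame: x ahead of the robot, y to its left, z up, the work surface at z = 0. Lengths are in m, angles in rad, forces in N, time in s.
With the tool pointing down it reaches from about 0.3 to 0.875 m from the base axis. Payload 6.4 kg.
Tool frame: the origin (TCP) lies on the centre line of the jaws, within the pads' length; the fingertips stand ctrl.tip_extent ahead of it and the grasp point (between the pads) lies 8 mm behind it (ctrl.tip_extent is the distance from the TCP to the fingertips, in m); z points along the fingers, y is the line along which they close (so a half turn about z gives the same grasp; the last joint's range is limited). The gripper opens to 85 mm and grips with 20 to 120 N. Pads are 22 mm wide; open, the fingers measure 114 mm over their backs; the gripper's body (76 mm by 85 mm) begins 54 mm behind the grasp point. The pads swing forward as they close: fully open they stand 13 mm farther back than shut.
Start: joints at [0.981, 0.181, 1.607, -0, 1.354, -0.206], TCP at [0.215, 0.533, 0.242] pointing down, gripper open.
Joint ranges: [-2.99, 2.99], [-0.89, 2.07], [0.3, 2.58], [-1.14, 4.28], [0, 2.63], [-3.12, 3.12]. Speed limits (rad/s): [2.57, 2.57, 3.01, 3.14, 3.14, 3.14].

## Interface

Orientations are given as a unit quaternion [w, x, y, z].
In Python, from bench import ctrl gives the robot as it stands.
- The arm moves only by the shell command python3 -m handwheel 'ROWS'. ROWS is JSON, a list of rows, each a list of 7 numbers: the turn, a rotation vector about the tool's x, y, z as a fraction of full scale, then the shift along the tool's x, y, z as a fraction of full scale, then the opening, from 0 (shut) to 1 (fully open). In form: [[rx, ry, rz, x, y, z, jaw], ...]. A call has exactly 8 rows; each row shifts and turns the commanded pose from where the row before left it, along the tool's axes as they then stand; what a row does not reach is not made up. Full scale, the value 1, is 300 mm for a shift and pi rad for a turn. A row lasts 1/10 s, in which the tool goes at most 50 mm and 8.59 degrees, less where a joint would pass 70% of its speed; a pose out of reach is approached as far as the arm can. A call with a number of a shift or a turn outside -1 to 1 is refused whole. A call with a gripper value outside its range is refused whole. The fingers move at their own pace and stop on an object; the grip force is fixed at half the most. Time passes only in rows, so rows that do not move let the fingers close, or fill a call up. It gives the time, the measured TCP pose, the force, the opening and the grip force at its end, in the units of the state.
- ctrl.get_obs(): the state, without advancing time (a new reading comes with each control period).
- ctrl.camera(name): name is "scene" or "top" or "wrist"; returns the picture (480x640x3 uint8, blue, green, red); there is no depth.
- ctrl.camera_model(name): a dict with "camera_matrix" (3x3 intrinsics, pixels), "dist_coeffs" ([k1, k2, p1, p2, k3] as OpenCV has them; the pictures are not rectified), "cam_to_world" (4x4, takes a point from camera to world coordinates). Camera axes: x right, y up, looking along -z (the intrinsics and any distortion apply to the point x, -y, -z); pixel columns grow to the right and rows downward; lengths in m; the calibration is good to about 2 mm. A picture is of the moment at which its call begins: read the wrist's pose just before it. camera_model takes no time and is no camera call; for the wrist camera it gives the pose at the moment of the call.
- ctrl.hand_in(): hands the job in; it is judged then, once.
The state is a dict: "time_s": time; "q": joint angles; "dq": joint speeds; "joint_efforts": joint torques, N m; "eef_pos": TCP position; "eef_rot": TCP orientation; "wrist_force": force on the tool from outside, world axes, zero at the start; "torque": the same for the moment, N m; "opening": opening from 0.0 (shut) to 1.0 (fully open); "grasp_force": force on a finger pad.
Only numpy, scipy, OpenCV 4.12 (cv2) and the standard library are available. Lean on these libraries where they do the work, as an engineer would, in place of code of your own. Each camera call takes 0.05 s, during which the arm holds its last target. There are 200 camera calls.

## Task

Get the blue board jig ready for the batch: slide its steel fence along its slots until the red pointer sits on the red mark, then tighten the clamp bolt down in the square tower fully clockwise with the red-handled T-key. Only after the bolt is tight, load every green module that is on the bench flat into the channel between fence and stop, each with its long side across the channel and none on top of another; leave the fence on its mark and the T-key standing back in its stand. Leave the other things on the bench where they are.

Things in the scene. Friction and masses are not known exactly. Their poses are not given: they have to be found in the camera images.
- jig: Jig, fixed: blue base plate 260 x 260 x 12 mm, origin at the centre of its underside, x away from the robot at yaw 0, y left. Stop bar along y at x +105..+117 (220 long, top 26 above the bench). Tower for the key at x -55, y -85 (45 square outside, top at 95; yellow bracket on its -y side, to y -122). Guide bolt in the other slot at x -55, y +85 (top at 27). It carries the fence.
- fence (a joint): Slide of the fence along the jig's +x, m, 0 to 0.055; on the mark at 0.040, drawn back at first. Steel foot 6 mm thick with two slots (top 18 mm above the bench), a bar along y (12 mm thick, 220 long, top at 26) facing the stop, an orange handle. Drags with about 6 N, stays where left, can overshoot the mark. The tight bolt adds no drag here: do not push the fence afterwards.
- fence_handle (a point): Top centre of the orange handle on the fence: an upright block 14 mm (along x) x 34 mm (along y) x 42 mm tall, its top 60 mm above the bench. Axes as the jig's; it moves with the fence. It stands 43 mm behind (-x of) the back of the fence's bar.
- fence_pointer (a point): The tip of the red pointer on the left (+y) edge of the fence's foot, 18 mm above the bench. Moves with the fence.
- mark (a point): The point where the pointer's tip must be: beside the 3 mm wide red line on the white scale strip, along the jig's left (+y) edge. Axes as the jig's; the pointer moves along its x.
- channel (a point): Centre of the channel's floor (the base plate's top, 12 mm above the bench), 27 mm from the face of the stop bar. With the fence on the mark the channel is 54 mm wide (along the jig's x) and 220 mm long (along y), with 14 mm high walls, open at both ends. Axes as the jig's.
- tower_mouth (a point): Centre of the tower's open top, 95 mm above the bench; a 35 mm square shaft goes straight down. Axes as the jig's.
- clamp_bolt (a joint): Turn of the clamp bolt, rad: it grows clockwise seen from above; 1.2 is the tight stop, it starts loose at 0 to 0.2. About 0.08 N m turns it and it stays where it is left.
- bolt_seat (a point): On the bolt's axis at the foot of its square, at the bottom of the tower's shaft, 21 mm above the bench: a round 22 mm flange; from it the 12 mm square brass stem rises 18 mm, with a 5 mm cone on top (tip 51 mm below the tower's mouth). Its x and y axes are square to the stem's faces and turn with the bolt.
- t_key: T-key, 158 mm tall, 220 g, upright in its stand at first; origin at the centre of its lower end, z up the shank. Lower end: steel square socket, 23 mm outside, 15 inside, 24 deep, faces along the key's x and y; fits the stem every quarter turn with about 17 degrees of play either way; fully on when it rests on the flange. Shank 12 mm. Passes down the tower at any yaw.
- key_bar (a point): Top centre of the T-key's red cross bar, 158 mm above the key's lower end: bar 80 mm long (the key's x), 14 mm wide (y), 18 mm high, top face here. Axes as the key's.
- key_stand: Stand of the T-key, fixed: black plate 100 x 100 x 10 mm, origin at the centre of its underside, with a grey square sleeve 40 mm outside, 30 mm inside, top 70 mm above the bench. The key stands in the sleeve, on the plate (its end 10 mm above the bench), square to it within a few degrees, any quarter turn.
- parts_mat: Grey-blue mat 200 x 200 mm, 1 mm thick, fixed, just where the modules wait. Origin at its centre, on the bench.
- module0: Module to load (two to four are there; None if absent), 90 g: green board 50 mm (x) x 36 mm (y) x 8 mm thick carrying a black finned heat sink 26 mm (x) x 22 mm (y) that reaches to 42 mm above the underside. Origin at the centre of the underside, z up. In the channel its x lies along the jig's x, either way round.
- module1: Module to load (two to four are there; None if absent), 90 g: green board 50 mm (x) x 36 mm (y) x 8 mm thick carrying a black finned heat sink 26 mm (x) x 22 mm (y) that reaches to 42 mm above the underside. Origin at the centre of the underside, z up. In the channel its x lies along the jig's x, either way round.
- module2: Module to load (two to four are there; None if absent), 90 g: green board 50 mm (x) x 36 mm (y) x 8 mm thick carrying a black finned heat sink 26 mm (x) x 22 mm (y) that reaches to 42 mm above the underside. Origin at the centre of the underside, z up. In the channel its x lies along the jig's x, either way round.
- module3: Module to load (two to four are there; None if absent), 90 g: green board 50 mm (x) x 36 mm (y) x 8 mm thick carrying a black finned heat sink 26 mm (x) x 22 mm (y) that reaches to 42 mm above the underside. Origin at the centre of the underside, z up. In the channel its x lies along the jig's x, either way round.
- flux_jar: Bystander to leave alone: amber jar with black cap, 52 mm across, 60 mm tall. Origin at its underside.
- steel_box: Bystander to leave alone: bare steel box 75 x 50 x 35 mm. Origin at its underside.
- olive_box: Bystander to leave alone: olive box 80 x 55 x 35 mm. Origin at its underside.
- solder_spool: Bystander to leave alone: green spool 60 mm across, 38 mm tall. Origin at its underside.
- screw_bin: Bystander to leave alone: clear open bin 90 x 70 x 40 mm. Origin at its underside.
- screwdriver: Bystander to leave alone: screwdriver lying on the bench. Origin at its underside.
Things that resemble listed ones, but are neither listed nor needed, are in the scene too. Leave any purple or yellow look-alike of the module1 alone.

How it is judged:
On the way, in this order (a step that is already met when the one before it is completed fails the run):
1. the fence's pointer is on the mark (within 2.5 mm), the bolt still loose (x of fence_pointer in the frame of mark between -0.0025 and 0.0025 m and value of joint clamp_bolt below 0.6 rad), for 0.2 s.
2. the clamp bolt is turned tight with the T-key, the fence on its mark (x of fence_pointer in the frame of mark between -0.0025 and 0.0025 m and value of joint clamp_bolt above 1.05 rad and distance between t_key and bolt_seat below 0.012 m), for 0.2 s.
At the end, for the whole second after the job is handed in: Pointer within 2.5 mm of the mark; bolt past 1.05 rad; T-key upright in its stand (8 mm), down on its plate; every module present flat on the channel floor, within 7 mm of its middle line, 105 mm of its centre along it, squared within 0.2 rad; all at rest (x of fence_pointer in the frame of mark between -0.0025 and 0.0025 m and value of joint clamp_bolt above 1.05 rad and horizontal distance between t_key and key_stand below 0.008 m and z of t_key in the frame of key_stand between 0.004 and 0.015 m and angle between t_key's own z axis and vertical below 0.1 rad and linear speed of each of t_key, module0, module1, module2, module3 below 0.02 m/s and x of module0 in the frame of channel between -0.007 and 0.007 m and y of module0 in the frame of channel between -0.105 and 0.105 m and z of module0 in the frame of channel between -0.004 and 0.004 m and angle between each of module0, module1, module2, module3's own z axis and vertical below 0.08 rad and angle between the x axis of each of module0, module1, module2, module3 and the x axis of channel, either way round below 0.2 rad and x of module1 in the frame of channel between -0.007 and 0.007 m and y of module1 in the frame of channel between -0.105 and 0.105 m and z of module1 in the frame of channel between -0.004 and 0.004 m and x of module2 in the frame of channel between -0.007 and 0.007 m and y of module2 in the frame of channel between -0.105 and 0.105 m and z of module2 in the frame of channel between -0.004 and 0.004 m and x of module3 in the frame of channel between -0.007 and 0.007 m and y of module3 in the frame of channel between -0.105 and 0.105 m and z of module3 in the frame of channel between -0.004 and 0.004 m); the robot touches nothing.
It fails at once if a module is put into the channel before the bolt is tight (value of joint clamp_bolt below 0.9 rad and ((x of module0 in the frame of channel between -0.03 and 0.03 m and y of module0 in the frame of channel between -0.11 and 0.11 m and z of module0 in the frame of channel between -0.01 and 0.01 m) or (x of module1 in the frame of channel between -0.03 and 0.03 m and y of module1 in the frame of channel between -0.11 and 0.11 m and z of module1 in the frame of channel between -0.01 and 0.01 m) or (x of module2 in the frame of channel between -0.03 and 0.03 m and y of module2 in the frame of channel between -0.11 and 0.11 m and z of module2 in the frame of channel between -0.01 and 0.01 m) or (x of module3 in the frame of channel between -0.03 and 0.03 m and y of module3 in the frame of channel between -0.11 and 0.11 m and z of module3 in the frame of channel between -0.01 and 0.01 m))).
It fails at once if a bystander is moved by more than 30 mm (distance of any of flux_jar, steel_box, olive_box, solder_spool, screw_bin, screwdriver from where it was at the start of the episode above 0.03 m).
Of module0, module1, module2, module3 only 2 to 4 are there at a start; the rules pass over those that are not, and their reading is None.
At some moment in a run one of module0, module1, module2, module3 may be knocked a few centimetres aside while the robot is not near it.
It also fails if it takes over 210 s, if anything falls off the work surface, if the arm or the gripper's body presses on something with over 40 N, if the wrist force passes 120 N, or if a joint passes its speed limit or range.

## Working session

There is one attempt and no reset: what is moved stays moved. The work goes in short steps, Python scripts to look and compute and a shell command to move; the robot and the scene stay as the last step left them, time stands still between calls to the robot, and variables do not carry over. Pictures are saved under pics/ and viewed, at most 14 in all, crops included, and the job is handed in when it is done.

```bash
ls; mkdir -p pics; python3 - <<'E'
from bench import ctrl
import cv2,numpy as np
print(ctrl.get_obs(), ctrl.tip_extent)
for n in ["scene","top","wrist"]:
    m=ctrl.camera_model(n); print(n,np.round(m["camera_matrix"],1).tolist(),m["dist_coeffs"],np.round(m["cam_to_world"],3).tolist())
    cv2.imwrite(f"pics/{n}0.png",ctrl.camera(n))
E
```

```text
pics
{'time_s': 0.0, 'q': array([ 9.80701859e-01,  1.81543555e-01,  1.60803563e+00,  9.89980265e-06,
        1.35378471e+00, -2.06303396e-01]), 'dq': array([ 0.00158976, -0.00065367, -0.00019327,  0.00103306, -0.00111252,
        0.00039503]), 'joint_efforts': array([-1.17069198e-04, -4.44844615e+01, -3.51356363e+01, -2.97224688e-05,
        8.50566983e-03,  2.50024065e-06]), 'eef_pos': array([0.21497659, 0.53271643, 0.24136937]), 'eef_rot': array([-3.47863320e-04,  1.90720954e-01,  9.81643893e-01, -8.14459723e-04]), 'wrist_force': array([-0.09926842,  0.71669723, -0.44283152]), 'torque': array([ 0.03948309, -0.00574117, -0.00935641]), 'grasp_force': 0.0, 'opening': 0.9995926840979488} 0.011
scene [[520.4, 0.0, 329.7], [0.0, 520.4, 237.7], [0.0, 0.0, 1.0]] [-0.01848173  0.          0.          0.          0.        ] [[-0.666, -0.369, 0.648, 1.375], [0.746, -0.345, 0.57, 0.792], [0.013, 0.863, 0.505, 0.791], [0.0, 0.0, 0.0, 1.0]]
top [[433.4, 0.0, 317.0], [0.0, 433.4, 234.5], [0.0, 0.0, 1.0]] [0.0221944 0.        0.        0.        0.       ] [[-0.01, 0.982, -0.188, 0.354], [-1.0, -0.008, 0.012, 0.066], [0.01, 0.189, 0.982, 1.052], [0.0, 0.0, 0.0, 1.0]]
wrist [[408.6, 0.0, 331.3], [0.0, 408.6, 237.0], [0.0, 0.0, 1.0]] [-0.08111219  0.          0.          0.          0.        ] [[0.375, -0.879, -0.295, 0.138], [0.927, 0.355, 0.122, 0.565], [-0.003, -0.319, 0.948, 0.373], [0.0, 0.0, 0.0, 1.0]]
```

View pics/top0.png

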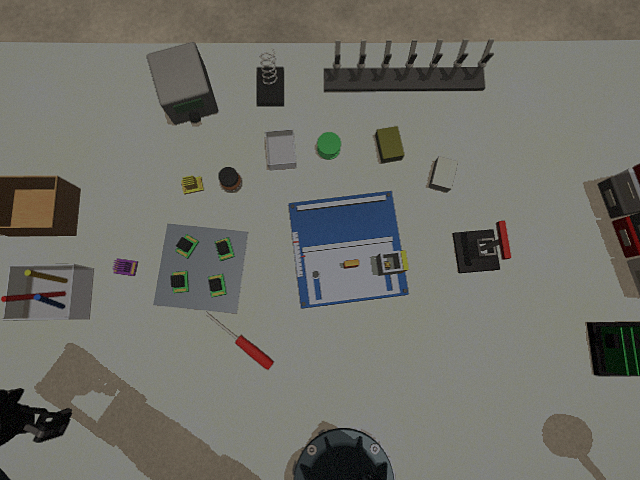

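View pics/scene0.png

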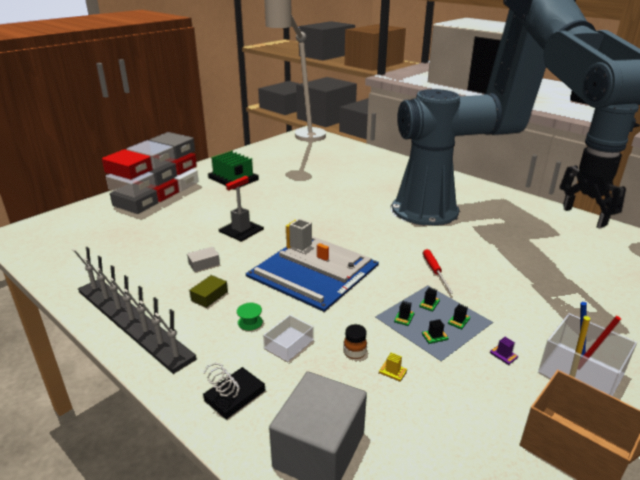

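The top view shows four green modules on the mat at (187,245), (224,248), (180,282) and (218,286). The jig is at about (348,250), with its orange handle at (350,264) and tower at (390,262). The T-key bar is at (503,240) over the stand at (478,250).

Candidates:
- **Modules:** the four green ones. The yellow (192,184) and purple (124,267) look-alikes are rejected, as are the green spool (329,146) and the green board box (612,348).
- **Key:** the red bar at (503,240). The screwdriver (255,352), red pen (30,296) and red drawers (628,235) are rejected.

```bash
cat > lib.py <<'E'
from bench import ctrl
import cv2, numpy as np
from scipy.spatial.transform import Rotation as R
def snap(cam,name=None):
    m=ctrl.camera_model(cam); im=ctrl.camera(cam)
    if name: cv2.imwrite(f"pics/{name}.png",im)
    return im,m
def plane(m,px,z):
    "pixels -> world points on plane z"
    px=np.asarray(px,float).reshape(-1,1,2)
    u=cv2.undistortPoints(px,m["camera_matrix"],np.asarray(m["dist_coeffs"])).reshape(-1,2)
    T=m["cam_to_world"]; d=np.c_[u[:,0],-u[:,1],-np.ones(len(u))]@T[:3,:3].T; o=T[:3,3]
    return o+d*((z-o[2])/d[:,2])[:,None]
def proj(m,P):
    T=m["cam_to_world"]; c=(np.asarray(P,float).reshape(-1,3)-T[:3,3])@T[:3,:3]
    return cv2.projectPoints(c*[1,-1,-1],np.zeros(3),np.zeros(3),m["camera_matrix"],np.asarray(m["dist_coeffs"]))[0].reshape(-1,2)
def mask(im,lo,hi):
    return cv2.inRange(cv2.cvtColor(im,cv2.COLOR_BGR2HSV),lo,hi)
def blobs(mk,amin):
    cs=cv2.findContours(mk,cv2.RETR_EXTERNAL,cv2.CHAIN_APPROX_NONE)[0]
    return sorted([c for c in cs if cv2.contourArea(c)>amin],key=cv2.contourArea,reverse=True)
def rect(P):
    "min-area rect of plane points: centre, sizes, yaw (of first size)"
    (c,s,a)=cv2.minAreaRect((np.asarray(P)[:,:2]*1000).astype(np.float32)); return np.array(c)/1000,np.array(s),a
def go(pos,yaw):
    """rows' numbers for tool-down target: tool y along world yaw (mod pi); prints tool shift (fractions) and turn (fraction, rz)"""
    o=ctrl.get_obs(); q=o["eef_rot"]; r=R.from_quat([*q[1:],q[0]])
    y=r.apply([0,1,0]); cur=np.arctan2(y[1],y[0]); d=(yaw-cur+np.pi/2)%np.pi-np.pi/2
    tgt=None
    x=np.array([0,0,-1.]); 
    ty=np.array([np.cos(cur+d),np.sin(cur+d),0]); tz=np.array([0,0,-1.]); tx=np.cross(ty,tz)
    rt=R.from_matrix(np.c_[tx,ty,tz]); rv=(r.inv()*rt).as_rotvec()/np.pi
    dp=np.asarray(pos)-o["eef_pos"]
    print("pos",np.round(o["eef_pos"],4),"yaw",round(cur,4),"q6",round(o["q"][5],2),"t",round(o["time_s"],1),"F",np.round(o["wrist_force"],1),"op",round(o["opening"],3))
    print(" turn total",np.round(rv,4)," (max .0477/row)  shift NOW axes",np.round(r.inv().apply(dp)/.3,4)," shift AFTER-turn axes",np.round(rt.inv().apply(dp)/.3,4)," (max .166/row)")
E
python3 - <<'E'
from lib import *
im,m=snap("top")
b=blobs(mask(im,(100,150,50),(125,255,255)),100)
allp=np.vstack([c for c in b if 280<c[:,0,0].mean()<415 and 185<c[:,0,1].mean()<310])
P=plane(m,cv2.convexHull(allp),.012); print("jig",rect(P))
P=plane(m,b[0],.012)
for n,lo,hi,z,roi in [("orange",(8,120,120),(22,255,255),.060,(335,255,365,275)),("bar",(0,150,90),(6,255,255),.168,(480,210,520,270)),("green",(40,100,60),(80,255,255),.009,(150,225,250,310)),("mat",(95,20,60),(125,110,200),.001,(145,215,255,320)),("standplate",(0,0,0),(180,255,55),.010,(440,215,520,285))]:
    mk=mask(im,lo,hi); k=np.zeros_like(mk); x0,y0,x1,y1=roi; k[y0:y1,x0:x1]=mk[y0:y1,x0:x1]
    for c in blobs(k,15)[:5]: r=rect(plane(m,c,z)); print(n,c.reshape(-1,2).mean(0).round(),r)
c=im[195:325,280:420]; c2=im[210:290,440:520]
cv2.imwrite("pics/c1.png",np.hstack([cv2.resize(c,None,fx=4,fy=4,interpolation=2)[:480,:],]))
cv2.imwrite("pics/c1.png",np.hstack([cv2.resize(c,(517,480),interpolation=2),cv2.resize(c2,(280,480),interpolation=2)]))
E
```

```text
jig (array([ 0.52088574, -0.01960342]), array([258.12167358, 255.97801208]), 6.729643821716309)
orange [351. 262.] (array([ 0.47880402, -0.02492154]), array([12.53585911, 30.81321526]), 8.969229698181152)
bar [504. 239.] (array([ 0.51168271, -0.33377115]), array([76.978508  , 12.35141945]), 4.156416893005371)
green [187. 247.] (array([0.52960065, 0.36970505]), array([35.96229935, 49.15247345]), 58.7569580078125)
green [220. 286.] (array([0.43388235, 0.29309042]), array([49.74866867, 35.90835571]), 11.162118911743164)
green [182. 282.] (array([0.44346884, 0.38005051]), array([49.93373489, 35.36320877]), 3.082986831665039)
green [227. 249.] (array([0.52208887, 0.27866016]), array([49.69631195, 35.22363663]), 17.811145782470703)
standplate [484. 247.] (array([ 0.51970258, -0.34012042]), array([116.23358154, 117.13305664]), 4.62714958190918)
```

View pics/c1.png

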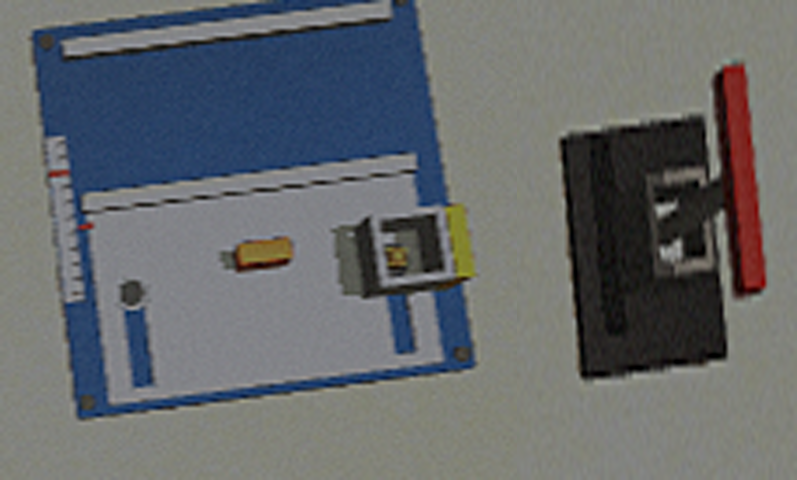

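The crop shows the jig with the fence drawn back: red pointer at (85,227), red mark at (58,173), orange handle at (263,252). The key's red bar at (740,180) leans outward only by parallax and stands in its sleeve, so it is the right one. Next I go above the fence handle.

```bash
python3 - <<'E'
from lib import *
go([.479,-.025,.20],.117)
E
```

```text
pos [0.2151 0.5329 0.2417] yaw 1.187 q6 -0.21 t 0.2 F [0.1 0.1 0. ] op 1.004
 turn total [-4.000e-04  1.000e-04  3.406e-01]  (max .0477/row)  shift NOW axes [-1.512  -1.3948  0.1403]  shift AFTER-turn axes [-1.9496  0.6566  0.1391]  (max .166/row)
```

```bash
r='[0,0,0.0426,0,0,0.0,1]'; python3 -m handwheel '[[0,0,0.0426,0,0,0,1],[0,0,0.0426,0,0,0,1],[0,0,0.0426,0,0,0,1],[0,0,0.0426,0,0,0,1],[0,0,0.0426,0,0,0,1],[0,0,0.0426,0,0,0,1],[0,0,0.0426,0,0,0,1],[0,0,0.0426,0,0,0,1]]'
python3 -m handwheel '[[0,0,0,-0.13,0.044,0,1],[0,0,0,-0.13,0.044,0,1],[0,0,0,-0.13,0.044,0,1],[0,0,0,-0.13,0.044,0,1],[0,0,0,-0.13,0.044,0,1],[0,0,0,-0.13,0.044,0,1],[0,0,0,-0.13,0.044,0,1],[0,0,0,-0.13,0.044,0,1]]'
python3 -m handwheel '[[0,0,0,-0.13,0.044,0,1],[0,0,0,-0.13,0.044,0,1],[0,0,0,-0.13,0.044,0,1],[0,0,0,-0.13,0.044,0.07,1],[0,0,0,-0.13,0.044,0.07,1],[0,0,0,-0.13,0.044,0,1],[0,0,0,-0.13,0.044,0,1],[0,0,0,0,0,0,1]]'
python3 - <<'E'
from lib import *
go([.479,-.025,.20],.117)
snap("wrist","w1")
E
```

```text
time_s: 1.0
eef_pos: [0.2152, 0.5331, 0.242]
eef_rot: [0.0, 0.667, 0.745, -0.0]
wrist_force: [-0.0, 0.3, -0.2]
opening: 0.999
grasp_force: 0.0
time_s: 1.8
eef_pos: [0.3567, 0.2341, 0.2424]
eef_rot: [0.0, 0.665, 0.747, 0.0]
wrist_force: [0.9, -0.1, 0.6]
opening: 1.001
grasp_force: 0.0
time_s: 2.6
eef_pos: [0.4816, -0.029, 0.2004]
eef_rot: [0.001, 0.667, 0.745, -0.0]
wrist_force: [1.0, -0.1, 0.5]
opening: 1.0
grasp_force: 0.0
pos [ 0.4816 -0.029   0.2004] yaw 0.1117 q6 -0.42 t 2.6 F [ 1.  -0.1  0.5] op 1.0
 turn total [ 0.0003  0.0005 -0.0017]  (max .0477/row)  shift NOW axes [ 0.0143 -0.007   0.0012]  shift AFTER-turn axes [ 0.0144 -0.0069  0.0012]  (max .166/row)
```

View pics/w1.png

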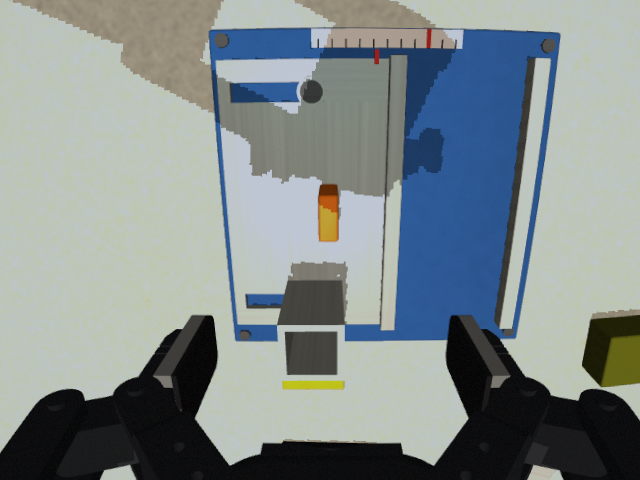

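The wrist view shows the red mark at (429,38), pointer tip at (377,56), handle top at about (328,224), and the tower mouth at (311,352).

```bash
cat >> lib.py <<'E'
def jigpose(im,m):
    b=blobs(mask(im,(100,150,40),(125,255,255)),100)
    P=plane(m,cv2.convexHull(np.vstack(b)),.012); return rect(P)
def jig2w(c,yaw,p):
    return np.asarray(c)[:2]+R.from_euler('z',yaw).as_matrix()[:2,:2]@np.asarray(p)
def redblobs(im,m,yaw,amin=10):
    "pointer and mark in x of the jig's direction, in mm"
    e=np.array([np.cos(yaw),np.sin(yaw)])
    for c in blobs(mask(im,(0,150,90),(6,255,255))|mask(im,(175,150,90),(180,255,255)),amin):
        q=c.reshape(-1,2); z=[(zz,round(float((plane(m,q,zz)[:,:2]@e).mean()*1000),2)) for zz in(.0125,.018)]
        print("red",q.min(0),q.max(0),z)
E
python3 - <<'E'
from lib import *
im,m=snap("wrist")
im=im.copy(); im[335:]=255
c,s,a=jigpose(im,m); print(c,s,a)
redblobs(im,m,np.radians(6.7))
mk=mask(im,(5,150,60),(22,255,255)); mk[:,:300]=0;mk[:,360:]=0
b=blobs(mk,50); print(b[0].reshape(-1,2).min(0),b[0].reshape(-1,2).max(0))
# handle top face corners by pixel: project candidate
print("handle top?",plane(m,[[328,194],[319,222],[338,222],[328,241]],.060))
print("towermouth",plane(m,[[311,352]],.095), proj(m,[*jig2w((.521,-.0196),.117,(-.055,-.085)),.095]))
E
```

```text
[ 0.51965527 -0.01639326] [257.99679565 250.74050903] 6.551087379455566
red [376  53] [380  67] [(0.0125, 507.34), (0.018, 506.76)]
red [428  33] [432  51] [(0.0125, 544.91), (0.018, 543.67)]
[320 188] [339 244]
handle top? [[ 0.47431041 -0.00521019  0.06      ]
 [ 0.47026321 -0.0256133   0.06      ]
 [ 0.48336443 -0.02414267  0.06      ]
 [ 0.47798887 -0.03879436  0.06      ]]
towermouth [[ 0.47414378 -0.10755561  0.095     ]] [[313.74133695 355.84500781]]
```

```bash
python3 -m handwheel '[[0,0,-0.0017,0.015,-0.01,0.1,1],[0,0,0,0,0,0.1,1],[0,0,0,0,0,0.1,1],[0,0,0,0,0,0.1,1],[0,0,0,0,0,0.08,1],[0,0,0,0,0,0.048,1],[0,0,0,0,0,0,1],[0,0,0,0,0,0,1]]'
python3 - <<'E'
from lib import *
go([.478,-.024,.042],.117)
im,m=snap("wrist","w2");redblobs(im,m,np.radians(6.7))
E
```

```text
time_s: 3.5
eef_pos: [0.4761, -0.0198, 0.0422]
eef_rot: [-0.0, 0.662, 0.749, -0.0]
wrist_force: [-1.0, -0.1, -0.0]
opening: 1.002
grasp_force: 0.0
pos [ 0.4761 -0.0198  0.0422] yaw 0.1231 q6 -0.41 t 3.5 F [-1.  -0.1 -0. ] op 1.002
 turn total [-0.0001 -0.0001  0.0019]  (max .0477/row)  shift NOW axes [-0.0148  0.0045  0.0008]  shift AFTER-turn axes [-0.0147  0.0046  0.0008]  (max .166/row)
red [434  27] [444  57] [(0.0125, 508.37), (0.018, 507.02)]
red [535   0] [544  28] [(0.0125, 545.11), (0.018, 542.51)]
```

View pics/w2.png

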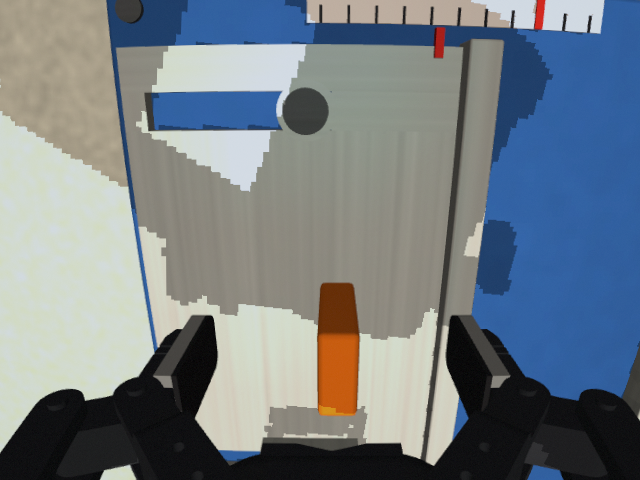

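The handle's top at (338,370) lies between the open jaws, slightly to the right of centre. I'll nudge and close.

```bash
python3 -m handwheel '[[0,0,0,-0.014,0.005,0,1],[0,0,0,0,0,0,0],[0,0,0,0,0,0,0],[0,0,0,0,0,0,0],[0,0,0,0,0,0,0],[0,0,0,0,0,0,0],[0,0,0,0,0,0,0],[0,0,0,0,0,0,0]]'
python3 - <<'E'
from lib import *
go([.478,-.024,.042],.117)
im,m=snap("wrist");redblobs(im,m,np.radians(6.7))
E
```

```text
time_s: 4.35
eef_pos: [0.4785, -0.0247, 0.0421]
eef_rot: [0.0, 0.663, 0.749, 0.0]
wrist_force: [-0.5, 0.1, 3.2]
opening: 0.155
grasp_force: 58.9
pos [ 0.4785 -0.0247  0.0421] yaw 0.1214 q6 -0.42 t 4.3 F [-0.5  0.1  3.2] op 0.155
 turn total [ 0.0001 -0.      0.0014]  (max .0477/row)  shift NOW axes [ 0.0026 -0.0014  0.0003]  shift AFTER-turn axes [ 0.0026 -0.0014  0.0003]  (max .166/row)
red [429  11] [438  41] [(0.0125, 507.8), (0.018, 506.54)]
red [531   0] [539  13] [(0.0125, 545.13), (0.018, 542.6)]
```

```bash
python3 -m handwheel '[[0,0,0,0,0.023,0,0],[0,0,0,0,0.023,0,0],[0,0,0,0,0.023,0,0],[0,0,0,0,0.023,0,0],[0,0,0,0,0.023,0,0],[0,0,0,0,0,0,0],[0,0,0,0,0,0,0],[0,0,0,0,0,0,0]]'
python3 - <<'E'
from lib import *
go([.478,-.024,.042],.117)
im,m=snap("wrist","w3");redblobs(im,m,np.radians(6.7))
cv2.imwrite("pics/w3c.png",cv2.resize(im[0:100,320:480],None,fx=4,fy=4))
E
```

```text
time_s: 5.2
eef_pos: [0.5129, -0.0207, 0.0421]
eef_rot: [0.0, 0.663, 0.749, 0.0]
wrist_force: [-0.1, -1.3, 4.4]
opening: 0.153
grasp_force: 60.5
pos [ 0.5129 -0.0207  0.0421] yaw 0.1215 q6 -0.39 t 5.2 F [-0.1 -1.3  4.4] op 0.153
 turn total [0.0001 0.0001 0.0014]  (max .0477/row)  shift NOW axes [ 0.0033 -0.1166  0.0003]  shift AFTER-turn axes [ 0.0028 -0.1167  0.0003]  (max .166/row)
red [429  11] [438  41] [(0.0125, 542.38), (0.018, 541.12)]
red [438   0] [445   8] [(0.0125, 544.83), (0.018, 543.49)]
```

View pics/w3c.png

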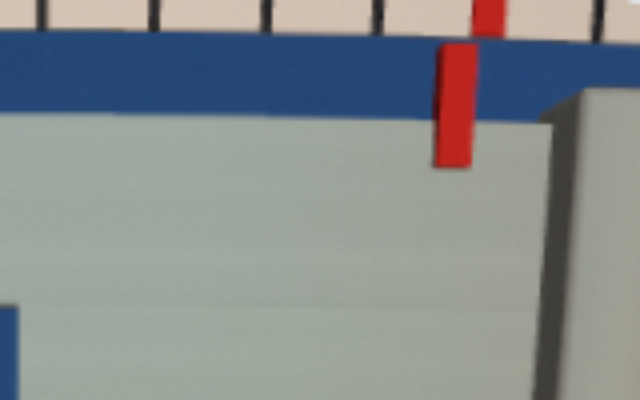

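The crop shows the pointer at (457,45) just short of the red mark line at (490,15). The mark's height fits 12.5 mm in all views, so about 3.7 mm remain.

```bash
python3 -m handwheel '[[0,0,0,0,0.006,0,0],[0,0,0,0,0.006,0,0],[0,0,0,0,0,0,0],[0,0,0,0,0,0,0],[0,0,0,0,0,0,0],[0,0,0,0,0,0,1],[0,0,0,0,0,0,1],[0,0,0,0,0,0,1]]'
python3 -m handwheel '[[0,0,0,0,0,0,1],[0,0,0,0,0,0,1],[0,0,0,0,0,-0.1,1],[0,0,0,0,0,-0.15,1],[0,0,0,0,0,-0.15,1],[0,0,0,0,0,-0.15,1],[0,0,0,0,0,0,1],[0,0,0,0,0,0,1]]'
python3 - <<'E'
from lib import *
im,m=snap("wrist","w4");redblobs(im,m,np.radians(6.7)); print(jigpose(im,m))
im,m=snap("top"); 
o=ctrl.get_obs(); print(o["eef_pos"],o["opening"],o["wrist_force"])
E
```

```text
time_s: 6.05
eef_pos: [0.516, -0.0199, 0.0416]
eef_rot: [-0.0, 0.663, 0.749, -0.0]
wrist_force: [0.4, -0.9, 0.8]
opening: 0.655
grasp_force: 0.0
time_s: 6.85
eef_pos: [0.5169, -0.0202, 0.2081]
eef_rot: [0.001, 0.663, 0.749, 0.001]
wrist_force: [-1.2, -0.1, 0.2]
opening: 1.001
grasp_force: 0.0
red [377  38] [380  55] [(0.0125, 544.74), (0.018, 544.14)]
red [376  58] [379  71] [(0.0125, 544.43), (0.018, 543.84)]
(array([ 0.52026514, -0.02001846]), array([257.89575195, 258.02197266]), 6.58893346786499)
[ 0.51522834 -0.01984937  0.20545075] 1.0014043986690697 [ 0.82304685 -0.14950277 -0.23469909]
```

Fence error is about -0.9 mm, which is inside tolerance. Now I turn and move to the key.

```bash
python3 -m handwheel '[[0,0,-0.044,0,0,-0.03,1],[0,0,-0.044,0,0,-0.03,1],[0,0,-0.044,0,0,-0.03,1],[0,0,-0.044,0,0,-0.03,1],[0,0,-0.044,0,0,-0.03,1],[0,0,-0.044,0,0,-0.03,1],[0,0,-0.044,0,0,-0.03,1],[0,0,-0.044,0,0,-0.03,1]]'
python3 -m handwheel '[[0,0,-0.044,0,0,0,1],[0,0,-0.044,0,0,0,1],[0,0,-0.044,0,0,0,1],[0,0,0,0,-0.13,0,1],[0,0,0,0,-0.13,0,1],[0,0,0,0,-0.13,0,1],[0,0,0,0,-0.13,0,1],[0,0,0,0,0,0,1]]'
python3 - <<'E'
from lib import *
go([.512,-.334,.28],np.pi/2+.073)
E
```

```text
time_s: 7.75
eef_pos: [0.5152, -0.0199, 0.2768]
eef_rot: [-0.002, 0.168, 0.986, 0.0]
wrist_force: [0.2, -0.5, -0.4]
opening: 1.0
grasp_force: 0.0
time_s: 8.55
eef_pos: [0.5264, -0.1796, 0.2762]
eef_rot: [-0.002, -0.033, 0.999, 0.0]
wrist_force: [-0.4, 0.5, 0.3]
opening: 1.002
grasp_force: 0.0
pos [ 0.5264 -0.1796  0.2762] yaw 1.6376 q6 -2.18 t 8.6 F [-0.4  0.5  0.3] op 1.002
 turn total [ 0.0003 -0.0012 -0.002 ]  (max .0477/row)  shift NOW axes [ 0.0823 -0.5102 -0.0128]  shift AFTER-turn axes [ 0.0854 -0.5097 -0.0127]  (max .166/row)
```

```bash
python3 -m handwheel '[[0,0,0,0.01,-0.10,0,1],[0,0,0,0.01,-0.10,0,1],[0,0,0,0.01,-0.10,0,1],[0,0,0,0.01,-0.10,0,1],[0,0,0,0.01,-0.10,0,1],[0,0,0,0.03,0,0,1],[0,0,0,0,0,0,1],[0,0,0,0,0,0,1]]'
python3 - <<'E'
from lib import *
im,m=snap("wrist","w5")
mk=mask(im,(0,150,90),(6,255,255))|mask(im,(175,150,90),(180,255,255))
for c in blobs(mk,200)[:3]: print(c.reshape(-1,2).min(0),c.reshape(-1,2).max(0),rect(plane(m,c,.168)))
go([.512,-.334,.16],np.pi/2+.073)
E
```

```text
time_s: 9.35
eef_pos: [0.5139, -0.3256, 0.2778]
eef_rot: [-0.001, -0.036, 0.999, 0.001]
wrist_force: [-0.2, -0.2, -0.1]
opening: 1.002
grasp_force: 0.0
[303 170] [325 290] (array([ 0.50958481, -0.33541153]), array([78.42575073, 13.11746979]), 3.8056559562683105)
pos [ 0.5142 -0.3256  0.2783] yaw 1.6432 q6 -2.4 t 9.4 F [-0.3 -1.3 -0.1] op 1.0
 turn total [ 0.0004 -0.0002 -0.0002]  (max .0477/row)  shift NOW axes [ 0.009  -0.0279  0.3941]  shift AFTER-turn axes [ 0.0092 -0.0274  0.3942]  (max .166/row)
```

View pics/w5.png

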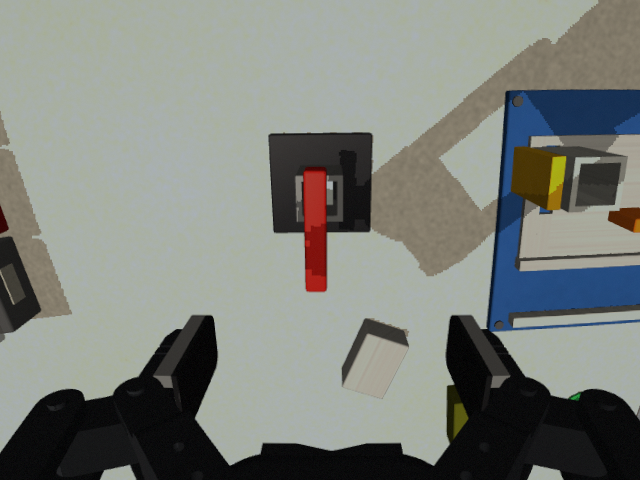

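The red bar spans (303,170)-(325,290), above the sleeve on its black plate (270,133)-(373,233). It measures 78×13 mm at the expected height.

```bash
python3 - <<'E'
from lib import *
im=cv2.imread("pics/w5.png"); m=ctrl.camera_model("wrist")
print("stand",rect(plane(m,[[270,133],[372,133],[373,232],[274,233]],.010)))
go([.5096,-.3354,.152],np.pi/2+.066)
E
python3 -m handwheel '[[0,0,0.002,0.017,-0.031,0.08,1],[0,0,0,0,0,0.1,1],[0,0,0,0,0,0.1,1],[0,0,0,0,0,0.08,1],[0,0,0,0,0,0.06,1],[0,0,0,0,0,0,1],[0,0,0,0,0,0,1],[0,0,0,0,0,0,1]]'
python3 - <<'E'
from lib import *
go([.5096,-.3354,.152],np.pi/2+.066)
E
```

```text
stand (array([ 0.51042325, -0.33348193]), array([100.72285461, 102.02458954]), 4.695906162261963)
pos [ 0.5142 -0.3256  0.2783] yaw 1.6432 q6 -2.4 t 9.4 F [-0.3 -1.3 -0.1] op 1.0
 turn total [ 0.0004 -0.0002  0.002 ]  (max .0477/row)  shift NOW axes [ 0.0173 -0.0321  0.4208]  shift AFTER-turn axes [ 0.0173 -0.0316  0.4208]  (max .166/row)
time_s: 10.2
eef_pos: [0.5106, -0.3369, 0.1546]
eef_rot: [0.001, -0.033, 0.999, -0.001]
wrist_force: [0.3, 0.1, 0.7]
opening: 0.999
grasp_force: 0.0
pos [ 0.5106 -0.3369  0.1546] yaw 1.6367 q6 -2.41 t 10.2 F [0.3 0.1 0.7] op 0.999
 turn total [-0.0006  0.0006 -0.    ]  (max .0477/row)  shift NOW axes [0.0031 0.0052 0.0086]  shift AFTER-turn axes [0.0031 0.0051 0.0086]  (max .166/row)
```

```bash
python3 -m handwheel '[[0,0,0,0.003,0.003,0.007,1],[0,0,0,0,0,0,0],[0,0,0,0,0,0,0],[0,0,0,0,0,0,0],[0,0,0,0,0,0,0],[0,0,0,0,0,0,0],[0,0,0,0,0,0,0],[0,0,0,0,0,0,0]]'
python3 -m handwheel '[[0,0,0,0,0,-0.04,0],[0,0,0,0,0,-0.06,0],[0,0,0,0,0,-0.06,0],[0,0,0,0,0,-0.06,0],[0,0,0,0,0,-0.06,0],[0,0,0,0,0,-0.06,0],[0,0,0,0,0,-0.06,0],[0,0,0,0,0,0,0]]'
python3 - <<'E'
from lib import *
go([.4754,-.1106,.272],np.pi/2+.05)
snap("scene","s1")
E
```

```text
time_s: 11.0
eef_pos: [0.5088, -0.336, 0.151]
eef_rot: [0.0, -0.033, 0.999, -0.0]
wrist_force: [-0.2, -0.5, 2.0]
opening: 0.155
grasp_force: 58.9
time_s: 11.8
eef_pos: [0.5097, -0.3367, 0.2743]
eef_rot: [0.002, -0.033, 0.999, -0.002]
wrist_force: [0.3, 0.8, -1.4]
opening: 0.153
grasp_force: 58.7
pos [ 0.5097 -0.3367  0.2743] yaw 1.636 q6 -2.41 t 11.8 F [ 0.3  0.8 -1.4] op 0.153
 turn total [-0.0012  0.0011  0.0049]  (max .0477/row)  shift NOW axes [0.065  0.7597 0.0043]  shift AFTER-turn axes [0.0766 0.7586 0.0075]  (max .166/row)
```

```bash
python3 -m handwheel '[[0,0,0.007,0.0096,0.05,0,0],[0,0,0.008,0.0096,0.11,0,0],[0,0,0,0.0096,0.12,0,0],[0,0,0,0.0096,0.12,0,0],[0,0,0,0.0096,0.12,0,0],[0,0,0,0.0096,0.12,0,0],[0,0,0,0.0096,0.08,0,0],[0,0,0,0.0096,0.04,0,0]]'
python3 - <<'E'
from lib import *
go([.4754,-.1106,.272],np.pi/2+.02)
im,m=snap("wrist","w6"); s,ms=snap("scene"); t,mt=snap("top")
cv2.imwrite("pics/s2.png",np.hstack([cv2.resize(im,(400,300)),cv2.resize(s[170:290,230:390],(400,300))]))
for n,i,mm in(("wrist",im,m),("scene",s,ms),("top",t,mt)):
  mk=mask(i,(0,150,90),(6,255,255))|mask(i,(175,150,90),(180,255,255))
  o=ctrl.get_obs()["eef_pos"]; p=proj(mm,[o[0],o[1],o[2]+.017])[0]
  for c in blobs(mk,20):
    q=c.reshape(-1,2); 
    if abs(q.mean(0)-p).max()<40: print(n,p,rect(plane(mm,c,o[2]+.017)))
E
```

```text
time_s: 12.65
eef_pos: [0.479, -0.1063, 0.2695]
eef_rot: [-0.001, -0.01, 1.0, 0.001]
wrist_force: [-0.5, -0.4, -2.0]
opening: 0.152
grasp_force: 58.8
pos [ 0.479  -0.1063  0.2695] yaw 1.5908 q6 -2.05 t 12.7 F [-0.5 -0.4 -2. ] op 0.152
 turn total [ 0.0004 -0.0006 -0.    ]  (max .0477/row)  shift NOW axes [ 0.0124 -0.0141 -0.0083]  shift AFTER-turn axes [ 0.0124 -0.0142 -0.0083]  (max .166/row)
wrist [322.17041452 367.30735623] (array([ 0.47821396, -0.10552795]), array([76.46526337, 13.34306431]), 1.2699154615402222)
scene [298.27562361 157.96711416] (array([ 0.51995349, -0.08822211]), array([61.59449387, 24.47017097]), 36.101531982421875)
top [409.09408257 245.50205036] (array([ 0.45272427, -0.10697333]), array([10.67691708, 19.8634243 ]), 87.15938568115234)
```

View pics/s2.png

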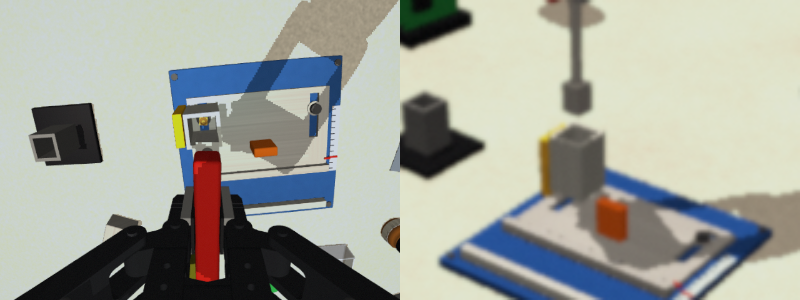

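The wrist half shows the tower mouth at about (203,122) with the brass stem in it at (204,121). The scene half shows the key hanging upright above the tower. I'll measure the stem in the full picture.

```bash
python3 - <<'E'
from lib import *
im=cv2.imread("pics/w6.png"); m=ctrl.camera_model("wrist")
mk=mask(im,(12,90,60),(32,255,255)); mk[:, :300]=0
for c in blobs(mk,5)[:4]:
    q=c.reshape(-1,2); print(q.min(0),q.max(0),plane(m,[q.mean(0)],.044), plane(m,[q.mean(0)],.039))
print("pred stem tip px",proj(m,[.4754,-.1106,.044]),"mouth corners",proj(m,[[*jig2w((.5203,-.0199),.115,(-.055+a*.0175,-.085+b*.0175)),.095] for a,b in((-1,-1),(-1,1),(1,1),(1,-1))]).round().tolist())
print("jig",jigpose(im,m)); redblobs(im,m,.115)
cv2.imwrite("pics/w6c.png",cv2.resize(im[150:260,280:400],None,fx=5,fy=5,interpolation=2))
E
```

```text
[400 222] [443 251] [[ 0.51481253 -0.02403345  0.044     ]] [[ 0.51646503 -0.02284605  0.039     ]]
[620 360] [639 396] [[0.6769907 0.2318134 0.044    ]] [[0.68090742 0.23657273 0.039     ]]
[303 421] [312 446] [[ 0.75141237 -0.12933271  0.044     ]] [[ 0.7563681  -0.12961542  0.039     ]]
[318 187] [332 200] [[ 0.47544045 -0.1135096   0.044     ]] [[ 0.47654328 -0.11357139  0.039     ]]
pred stem tip px [[328.44479023 193.20112284]] mouth corners [[303.0, 187.0], [348.0, 183.0], [352.0, 227.0], [308.0, 231.0]]
jig (array([ 0.52110889, -0.02351146]), array([258.32635498, 258.31890869]), 6.530858516693115)
red [309 256] [352 450] [(0.0125, 651.09), (0.018, 647.28)]
red [519 249] [539 254] [(0.0125, 546.76), (0.018, 544.42)]
```

View pics/w6c.png

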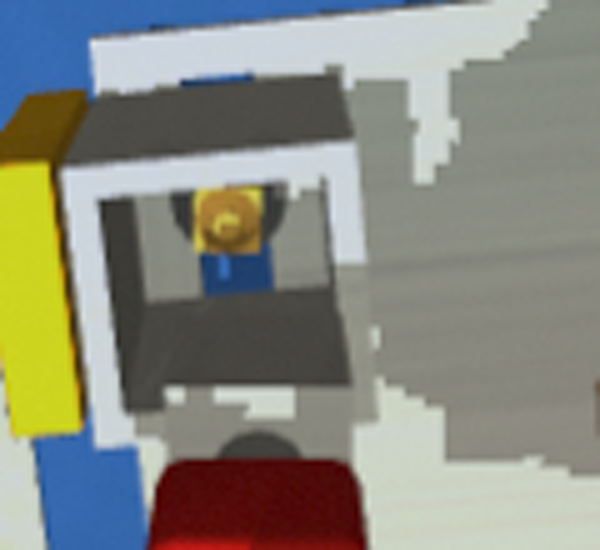

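```bash
python3 -m handwheel '[[0,0,0,0.007,-0.018,0,0],[0,0,0,0,0,0,0],[0,0,0,0,0,0,0],[0,0,0,0,0,0,0],[0,0,0,0,0,0,0],[0,0,0,0,0,0,0],[0,0,0,0,0,0,0],[0,0,0,0,0,0,0]]'
python3 - <<'E'
from lib import *
for i in range(4): go([.4768,-.1117,.211],np.pi/2+.02); ctrl.camera("scene")
E
```

```text
time_s: 13.6
eef_pos: [0.478, -0.1139, 0.2708]
eef_rot: [0.0, -0.009, 1.0, -0.0]
wrist_force: [0.2, 0.2, -3.0]
opening: 0.154
grasp_force: 58.8
pos [ 0.478  -0.1139  0.2708] yaw 1.5889 q6 -2.06 t 13.6 F [ 0.2  0.2 -3. ] op 0.154
 turn total [-0.      0.     -0.0006]  (max .0477/row)  shift NOW axes [0.004  0.0076 0.1994]  shift AFTER-turn axes [0.004  0.0076 0.1994]  (max .166/row)
pos [ 0.4781 -0.1139  0.2708] yaw 1.5889 q6 -2.06 t 13.7 F [-0.1  0.7 -1. ] op 0.15
 turn total [-0.      0.     -0.0006]  (max .0477/row)  shift NOW axes [0.0041 0.0076 0.1993]  shift AFTER-turn axes [0.004  0.0076 0.1993]  (max .166/row)
pos [ 0.478  -0.1139  0.2708] yaw 1.589 q6 -2.06 t 13.7 F [-0.2 -0.5 -2.4] op 0.15
 turn total [-0.      0.     -0.0006]  (max .0477/row)  shift NOW axes [0.004  0.0075 0.1994]  shift AFTER-turn axes [0.004  0.0075 0.1994]  (max .166/row)
pos [ 0.4781 -0.1139  0.2708] yaw 1.5889 q6 -2.06 t 13.8 F [ 0.4 -0.3 -1.7] op 0.152
 turn total [-0.      0.     -0.0006]  (max .0477/row)  shift NOW axes [0.004  0.0075 0.1994]  shift AFTER-turn axes [0.004  0.0075 0.1994]  (max .166/row)
```

```bash
python3 - <<'E'
from lib import *
im,m=snap("wrist","w7")
print("jig",jigpose(im,m))
mk=mask(im,(12,90,60),(32,255,255)); p=proj(m,[.4768,-.1117,.044])[0]; print(p)
for c in blobs(mk,5):
    q=c.reshape(-1,2)
    if abs(q.mean(0)-p).max()<30: print(q.min(0),q.max(0),plane(m,[q.mean(0)],.042))
o=ctrl.get_obs()["eef_pos"]
mk=mask(im,(0,150,90),(6,255,255))|mask(im,(175,150,90),(180,255,255))
print(rect(plane(m,blobs(mk,200)[0],o[2]+.017)),o)
E
```

```text
jig (array([ 0.51967316, -0.02105835]), array([258.10873413, 257.9765625 ]), 6.501476287841797)
[333.16593617 196.4397807 ]
[327 188] [340 200] [[ 0.47496655 -0.11130207  0.042     ]]
(array([ 0.47777188, -0.11316398]), array([77.09444427, 13.43589211]), 1.1709251403808594) [ 0.47803739 -0.11395238  0.27079672]
```

```bash
python3 -m handwheel '[[0,0,0,0.0093,0.0063,0,0],[0,0,0,0,0,0,0],[0,0,0,0,0,0.04,0],[0,0,0,0,0,0.04,0],[0,0,0,0,0,0.04,0],[0,0,0,0,0,0.04,0],[0,0,0,0,0,0.04,0],[0,0,0,0,0,0,0]]'
python3 - <<'E'
from lib import *
for i in range(2): go([.4752,-.112,.187],np.pi/2+.02); s=ctrl.camera("scene")
cv2.imwrite("pics/s3.png",cv2.resize(s[150:280,240:400],None,fx=4,fy=4,interpolation=2))
E
```

```text
time_s: 14.65
eef_pos: [0.4739, -0.1115, 0.2083]
eef_rot: [-0.002, -0.009, 1.0, 0.001]
wrist_force: [-0.0, -0.1, -1.7]
opening: 0.15
grasp_force: 58.7
pos [ 0.4739 -0.1115  0.2083] yaw 1.5888 q6 -2.06 t 14.7 F [-0.  -0.1 -1.7] op 0.15
 turn total [ 0.0006 -0.0012 -0.0006]  (max .0477/row)  shift NOW axes [-0.0046 -0.0018  0.0709]  shift AFTER-turn axes [-0.0043 -0.0017  0.0709]  (max .166/row)
pos [ 0.4745 -0.1118  0.2095] yaw 1.5888 q6 -2.06 t 14.7 F [ 1.1 -0.7 -2.6] op 0.155
 turn total [ 0.0004 -0.0007 -0.0006]  (max .0477/row)  shift NOW axes [-0.0025 -0.0007  0.075 ]  shift AFTER-turn axes [-0.0023 -0.0006  0.075 ]  (max .166/row)
```

View pics/s3.png

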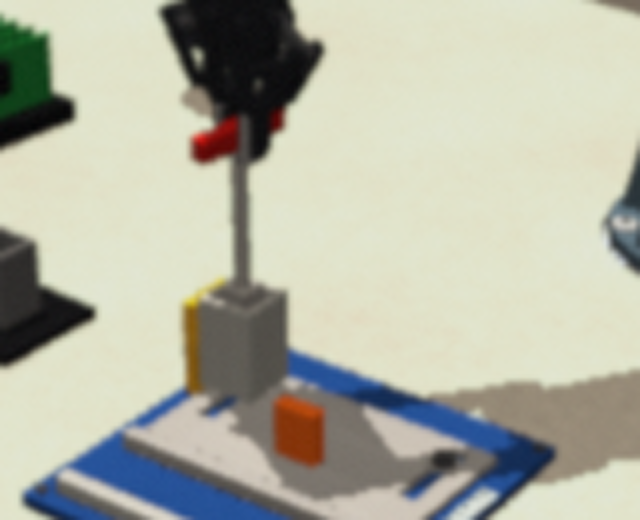

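The key's socket is inside the tower mouth (243,295), upright. I'll lower gently onto the stem.

```bash
python3 -m handwheel '[[0,0,0,0,0,0.02,0],[0,0,0,0,0,0.02,0],[0,0,0,0,0,0.02,0],[0,0,0,0,0,0.02,0],[0,0,0,0,0,0.015,0],[0,0,0,0,0,0.01,0],[0,0,0,0,0,0,0],[0,0,0,0,0,0,0]]'
python3 -m handwheel '[[0,0,0,0,0,0.01,0],[0,0,0,0,0,0.01,0],[0,0,0,0,0,0.01,0],[0,0,0,0,0,0.01,0],[0,0,0,0,0,0.007,0],[0,0,0,0,0,0,0],[0,0,0,0,0,0,0],[0,0,0,0,0,0,0]]'
```

```text
time_s: 15.55
eef_pos: [0.4753, -0.1122, 0.1794]
eef_rot: [0.0, -0.009, 1.0, -0.0]
wrist_force: [-0.1, -0.0, -2.0]
opening: 0.15
grasp_force: 58.8
time_s: 16.35
eef_pos: [0.4753, -0.1122, 0.1653]
eef_rot: [0.0, -0.009, 1.0, -0.0]
wrist_force: [-1.0, 0.8, -2.7]
opening: 0.154
grasp_force: 58.8
```

```bash
python3 -m handwheel '[[0,0,0,0,0,0.005,0],[0,0,0,0,0,0.005,0],[0,0,0,0,0,0.002,0],[0,0,0,0,0,0,0],[0,0,0,0,0,0,0],[0,0,0,0,0,0,0],[0,0,0,0,0,0,0],[0,0,0,0,0,0,0]]'
```

```text
time_s: 17.15
eef_pos: [0.4754, -0.1123, 0.1619]
eef_rot: [0.0, -0.009, 1.0, -0.0]
wrist_force: [-0.9, -0.1, 3.2]
opening: 0.148
grasp_force: 59.4
```

```bash
python3 -m handwheel '[[0,0,0.03,0,0,0,0],[0,0,0.04,0,0,0,0],[0,0,0.04,0,0,0,0],[0,0,0.04,0,0,0,0],[0,0,0.04,0,0,0,0],[0,0,0.04,0,0,0,0],[0,0,0.04,0,0,0,0],[0,0,0.03,0,0,0,0]]'
python3 -c "
from lib import *
go([0,0,0],0);print(ctrl.get_obs()['torque'])"
python3 -m handwheel '[[0,0,0.03,0,0,0,0],[0,0,0.02,0,0,0,0],[0,0,0.02,0,0,0,0],[0,0,0.01,0,0,0,0],[0,0,0,0,0,0,0],[0,0,0,0,0,0,0],[0,0,0,0,0,0,0],[0,0,0,0,0,0,0]]'
python3 -c "
from lib import *
go([0,0,0],0);print(ctrl.get_obs()['torque'])"
```

```text
time_s: 17.95
eef_pos: [0.4754, -0.1112, 0.1619]
eef_rot: [-0.0, 0.448, 0.894, 0.001]
wrist_force: [-1.4, 4.8, 6.1]
opening: 0.151
grasp_force: 59.9
pos [ 0.4754 -0.1112  0.1619] yaw 0.6417 q6 -1.12 t 17.9 F [-1.4  4.8  6.1] op 0.151
 turn total [ 0.0003 -0.0005  0.2042]  (max .0477/row)  shift NOW axes [ 1.2447 -1.0484  0.5398]  shift AFTER-turn axes [ 0.3707 -1.5846  0.5398]  (max .166/row)
[1.07832416 0.21863887 0.12857564]
time_s: 18.75
eef_pos: [0.4756, -0.1112, 0.1619]
eef_rot: [-0.0, 0.554, 0.832, 0.001]
wrist_force: [-0.5, 4.5, 4.0]
opening: 0.154
grasp_force: 59.8
pos [ 0.4756 -0.1112  0.1619] yaw 0.3956 q6 -0.87 t 18.8 F [-0.5  4.5  4. ] op 0.154
 turn total [ 0.0004 -0.0006  0.1259]  (max .0477/row)  shift NOW axes [ 0.952  -1.3211  0.5389]  shift AFTER-turn axes [ 0.3705 -1.5854  0.5397]  (max .166/row)
[ 1.3170723  -0.08405635  0.05227504]
```

```bash
python3 -m handwheel '[[0,0,0.02,0,0,0,0],[0,0,0.02,0,0,0,0],[0,0,0,0,0,0,0],[0,0,0,0,0,0,0],[0,0,0,0,0,0,0],[0,0,0,0,0,0,0],[0,0,0,0,0,0,0],[0,0,0,0,0,0,0]]' | head -3
python3 -c "
from lib import *
go([0,0,0],0);print(ctrl.get_obs()['torque'])"
python3 -m handwheel '[[0,0,0.02,0,0,0,0],[0,0,0.01,0,0,0,0],[0,0,0,0,0,0,0],[0,0,0,0,0,0,0],[0,0,0,0,0,0,0],[0,0,0,0,0,0,0],[0,0,0,0,0,0,0],[0,0,0,0,0,0,0]]' | head -3
python3 -c "
from lib import *
go([0,0,0],0);print(ctrl.get_obs()['torque'])"
```

```text
time_s: 19.55
eef_pos: [0.4757, -0.1112, 0.1619]
eef_rot: [-0.0, 0.606, 0.796, 0.001]
pos [ 0.4757 -0.1112  0.1619] yaw 0.2698 q6 -0.75 t 19.6 F [0.3 4.4 5. ] op 0.153
 turn total [ 0.0005 -0.0006  0.0859]  (max .0477/row)  shift NOW axes [ 0.7791 -1.4305  0.5385]  shift AFTER-turn axes [ 0.3706 -1.5858  0.5398]  (max .166/row)
[ 1.36094836 -0.17894302  0.04945414]
time_s: 20.35
eef_pos: [0.4758, -0.1111, 0.1619]
eef_rot: [-0.0, 0.642, 0.766, 0.001]
pos [ 0.4758 -0.1111  0.1619] yaw 0.1756 q6 -0.65 t 20.4 F [1.6 5.6 4.9] op 0.152
 turn total [ 0.0005 -0.0006  0.0559]  (max .0477/row)  shift NOW axes [ 0.6409 -1.4978  0.5382]  shift AFTER-turn axes [ 0.3705 -1.586   0.5398]  (max .166/row)
[ 1.37375458 -0.26841426  0.01795424]
```

```bash
python3 -m handwheel '[[0,0,0.015,0,0,0,0],[0,0,0.015,0,0,0,0],[0,0,0,0,0,0,0],[0,0,0,0,0,0,0],[0,0,0,0,0,0,0],[0,0,0,0,0,0,0],[0,0,0,0,0,0,0],[0,0,0,0,0,0,0]]' | head -3
python3 -c "
from lib import *
go([0,0,0],0);print(ctrl.get_obs()['torque'])
im,m=snap('wrist','w8'); mk=mask(im,(0,150,90),(6,255,255))|mask(im,(175,150,90),(180,255,255))
print(rect(plane(m,blobs(mk,200)[0],.179)))
redblobs(im,m,.115)"
```

```text
time_s: 21.15
eef_pos: [0.4759, -0.1112, 0.162]
eef_rot: [-0.0, 0.678, 0.735, 0.001]
pos [ 0.4759 -0.1112  0.162 ] yaw 0.0815 q6 -0.56 t 21.1 F [1.  4.8 4.4] op 0.151
 turn total [ 0.0006 -0.0006  0.0259]  (max .0477/row)  shift NOW axes [ 0.4974 -1.552   0.5378]  shift AFTER-turn axes [ 0.3705 -1.5864  0.5399]  (max .166/row)
[ 1.37388663 -0.32939995  0.1232079 ]
(array([ 0.47448413, -0.11178363]), array([13.52875996, 76.48287964]), 4.963932037353516)
red [309 258] [352 450] [(0.0125, 454.92), (0.018, 455.04)]
```

```bash
python3 -m handwheel '[[0,0,0.015,0,0,0,0],[0,0,0.015,0,0,0,0],[0,0,0,0,0,0,0],[0,0,0,0,0,0,0],[0,0,0,0,0,0,0],[0,0,0,0,0,0,0],[0,0,0,0,0,0,0],[0,0,0,0,0,0,0]]' | head -3
python3 -c "
from lib import *
go([0,0,0],0);print(ctrl.get_obs()['torque'],ctrl.get_obs()['joint_efforts'])
im,m=snap('wrist','w8'); mk=mask(im,(0,150,90),(6,255,255))|mask(im,(175,150,90),(180,255,255))
print(rect(plane(m,blobs(mk,200)[0],.179)))"
```

```text
time_s: 22.0
eef_pos: [0.476, -0.1112, 0.162]
eef_rot: [0.0, 0.711, 0.703, 0.001]
pos [ 0.476  -0.1112  0.162 ] yaw -0.0124 q6 -0.46 t 22.0 F [1.9 5.2 4.4] op 0.157
 turn total [ 0.0006 -0.0006 -0.004 ]  (max .0477/row)  shift NOW axes [ 0.3498 -1.5923  0.5375]  shift AFTER-turn axes [ 0.3705 -1.5867  0.5399]  (max .166/row)
[ 1.45005183 -0.47419963  0.28024551] [ -2.88331635 -34.18380976 -30.66131473  -1.94203936  -0.35965361
   0.2658534 ]
(array([ 0.47451968, -0.111781  ]), array([76.50944519, 13.40827942]), 89.71370697021484)
```

```bash
python3 -m handwheel '[[0,0,0.015,0,0,0,0],[0,0,0.01,0,0,0,0],[0,0,0,0,0,0,0],[0,0,0,0,0,0,0],[0,0,0,0,0,0,0],[0,0,0,0,0,0,0],[0,0,0,0,0,0,0],[0,0,0,0,0,0,0]]' | head -3
python3 -c "
from lib import *
go([0,0,0],0);print(ctrl.get_obs()['torque'],ctrl.get_obs()['joint_efforts'])
im,m=snap('wrist','w8'); mk=mask(im,(0,150,90),(6,255,255))|mask(im,(175,150,90),(180,255,255))
print(rect(plane(m,blobs(mk,200)[0],.179)))"
```

```text
time_s: 22.85
eef_pos: [0.4758, -0.1119, 0.162]
eef_rot: [0.0, 0.738, 0.674, 0.001]
pos [ 0.4758 -0.1119  0.162 ] yaw -0.0908 q6 -0.38 t 22.9 F [1.8 4.8 5.3] op 0.154
 turn total [ 0.0004 -0.0001 -0.0289]  (max .0477/row)  shift NOW axes [ 0.2273 -1.6139  0.5378]  shift AFTER-turn axes [ 0.373  -1.5859  0.5399]  (max .166/row)
[ 1.2427553  -0.62868666  0.39044507] [ -2.88552761 -33.6195302  -29.87141311  -1.84410375  -0.08740125
   0.3603847 ]
(array([ 0.47422913, -0.11252187]), array([76.59884644, 13.43658543]), 85.3868408203125)
```

```bash
python3 -m handwheel '[[0,0,-0.04,0,0,0,0],[0,0,-0.04,0,0,0,0],[0,0,-0.04,0,0,0,0],[0,0,-0.03,0,0,0,0],[0,0,0,0,0,0,0],[0,0,0,0,0,0,0],[0,0,0,0,0,0,0],[0,0,0,0,0,0,0]]' | head -4
python3 -c "
from lib import *
print(ctrl.get_obs()['torque'],ctrl.get_obs()['wrist_force'])"
python3 -m handwheel '[[0,0,0,0,0,-0.02,0],[0,0,0,0,0,-0.03,0],[0,0,0,0,0,-0.05,0],[0,0,0,0,0,-0.07,0],[0,0,0,0,0,-0.08,0],[0,0,0,0,0,-0.08,0],[0,0,0,0,0,-0.06,0],[0,0,0,0,0,0,0]]'
python3 - <<'E'
from lib import *
for i in range(4):ctrl.camera("top")
go([.51,-.334,.29],np.pi/2+.066)
im,m=snap("wrist","w9")
p=proj(m,[.475,-.1113,.044])[0].astype(int); print(p)
print("jig",jigpose(im,m)); redblobs(im,m,.115)
cv2.imwrite("pics/w9c.png",cv2.resize(im[max(p[1]-60,0):p[1]+60,p[0]-60:p[0]+60],None,fx=5,fy=5,interpolation=2))
E
```

```text
time_s: 23.7
eef_pos: [0.4756, -0.112, 0.162]
eef_rot: [0.0, 0.561, 0.828, 0.0]
wrist_force: [1.0, 5.4, 5.5]
[ 1.24674035 -0.33510882  0.01477462] [0.98199985 5.37810294 5.45651689]
time_s: 24.5
eef_pos: [0.4759, -0.1134, 0.2807]
eef_rot: [0.002, 0.561, 0.828, -0.001]
wrist_force: [0.3, -0.1, -2.3]
opening: 0.155
grasp_force: 63.4
pos [ 0.4742 -0.112   0.2767] yaw 0.3792 q6 -0.85 t 24.7 F [ 0.4  1.2 -2. ] op 0.154
 turn total [-3.000e-04 -1.000e-03 -4.003e-01]  (max .0477/row)  shift NOW axes [-0.7314 -0.1632 -0.0452]  shift AFTER-turn axes [-0.0703 -0.7462 -0.0442]  (max .166/row)
[334 195]
jig (array([ 0.52012183, -0.02033379]), array([257.98364258, 257.86685181]), 6.582520008087158)
red [309 258] [352 450] [(0.0125, 506.65), (0.018, 505.67)]
red [483   0] [488  11] [(0.0125, 545.3), (0.018, 543.78)]
```

View pics/w9c.png

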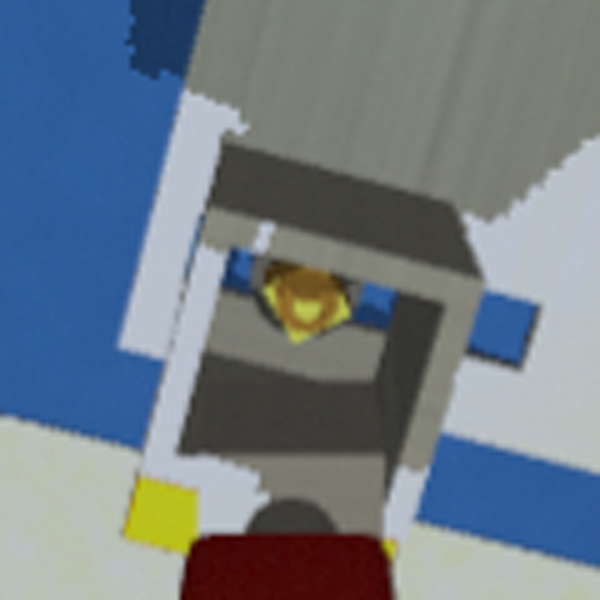

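The stem's square is visible, with corners at about (262,298), (297,342) and (352,295) in the crop. I'll compute its world angle.

```bash
python3 - <<'E'
from lib import *
m=ctrl.camera_model("wrist")
q=np.array([[297,342],[352,295],[262,298]])/5+[334-60,195-60]
P=plane(m,q,.039)[:,:2]
for a,b in((0,1),(0,2)):
    d=P[b]-P[a]; print(np.linalg.norm(d),np.degrees(np.arctan2(d[1],d[0]))%90)
im=cv2.imread("pics/w9.png"); c=im[235:260,0:1]
E
```

```text
0.013505038097473223 63.03517500359396
0.010562643683754097 59.48637491710957
```

```bash
python3 -m handwheel '[[0,0,0,-0.06,0,0,0],[0,0,0,-0.08,0,0,0],[0,0,0,-0.06,0,0,0],[0,0,0,0,0,0,0],[0,0,0,0,0,0,0],[0,0,0,0,0,0,0],[0,0,0,0,0,0,0],[0,0,0,0,0,0,0]]' | head -3
cat >> lib.py <<'E'
def stem(im,m,z=.039):
    p=proj(m,[.475,-.1115,.041])[0]
    for lo in ((12,90,40),(12,90,90),(12,90,130)):
        for c in blobs(mask(im,lo,(34,255,255)),15):
            q=c.reshape(-1,2)
            if abs(q.mean(0)-p).max()<20:
                r=rect(plane(m,q,z)); print("stem",lo,q.min(0),q.max(0),r[0],r[1],r[2]%90, rect(plane(m,q,z))[2])
E
python3 - <<'E'
from lib import *
for i in range(2):ctrl.camera("top")
im,m=snap("wrist","w10"); stem(im,m); print("jig",jigpose(im,m)); redblobs(im,m,.115)
go([.51,-.334,.29],np.pi/2+.066)
p=proj(m,[.475,-.1115,.041])[0].astype(int); print(p)
a=cv2.resize(im[p[1]-40:p[1]+40,p[0]-40:p[0]+40],(400,400),interpolation=2)
w=cv2.imread("pics/w7.png")[160:240,294:374]; 
cv2.imwrite("pics/w10c.png",np.hstack([a,cv2.resize(w,(400,400),interpolation=2)]))
E
```

```text
time_s: 25.55
eef_pos: [0.4974, -0.1674, 0.2787]
eef_rot: [0.0, 0.561, 0.828, 0.0]
stem (12, 90, 40) [325 118] [342 136] [ 0.47545499 -0.11084752] [12.68386936 13.0928669 ] 51.11469268798828 51.11469268798828
stem (12, 90, 90) [325 118] [342 132] [ 0.47538254 -0.11103577] [11.81254768 12.42238808] 49.05703353881836 49.05703353881836
jig (array([ 0.5228205 , -0.04258125]), array([258.12161255, 213.55482483]), 6.672832012176514)
red [310 258] [352 450] [(0.0125, 524.75), (0.018, 523.75)]
pos [ 0.4974 -0.1676  0.2787] yaw 0.3797 q6 -0.93 t 25.7 F [-0.3 -1.1 -2.5] op 0.149
 turn total [-0.000e+00  1.000e-04 -4.001e-01]  (max .0477/row)  shift NOW axes [-0.5307 -0.1666 -0.0375]  shift AFTER-turn axes [-0.0053 -0.5562 -0.0376]  (max .166/row)
[332 127]
```

View pics/w10c.png

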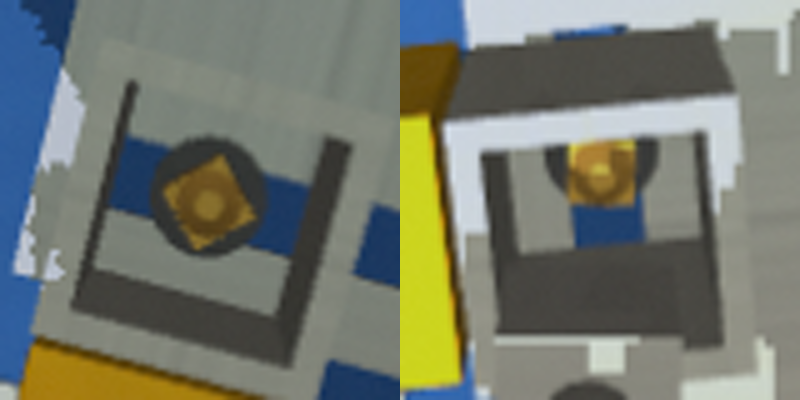

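The left half is the stem now, with corners at about (222,153), (257,212), (205,250) and (163,190). That puts it at roughly 54° in the world, so the bolt sits near 0.74 rad. The right half is the start, at about 0.07 rad. Torque rose from key yaw -80°, where the stop was expected, so the bolt reached the stop and sprang or dragged back on a side-loaded key. I'll repeat it better centred, with less over-travel and less unwinding.

```bash
python3 -m handwheel '[[0,0,-0.04,0,0,0,0],[0,0,-0.04,0,0,0,0],[0,0,-0.04,0,0,0,0],[0,0,-0.04,0,0,0,0],[0,0,-0.015,0,0,0,0],[0,0,0,0,0,0,0],[0,0,0,0,0,0,0],[0,0,0,0,0,0,0]]' | head -3
python3 - <<'E'
from lib import *
go([.4756,-.1108,.272],.93)
E
```

```text
time_s: 26.5
eef_pos: [0.4974, -0.1678, 0.2786]
eef_rot: [0.0, 0.316, 0.949, -0.0]
pos [ 0.4974 -0.1678  0.2786] yaw 0.9281 q6 -1.48 t 26.5 F [-0.7  1.1 -3. ] op 0.149
 turn total [-0.      0.     -0.0006]  (max .0477/row)  shift NOW axes [0.1722 0.1086 0.0221]  shift AFTER-turn axes [0.172  0.1089 0.0222]  (max .166/row)
```

```bash
python3 -m handwheel '[[0,0,0,0.043,0.0272,0,0],[0,0,0,0.043,0.0272,0,0],[0,0,0,0.043,0.0272,0,0],[0,0,0,0.043,0.0272,0,0],[0,0,0,0,0,0,0],[0,0,0,0,0,0,0],[0,0,0,0,0,0,0],[0,0,0,0,0,0,0]]' | head -3
python3 - <<'E'
from lib import *
go([.4756,-.1108,.162],.93)
im,m=snap("wrist","w11"); stem(im,m)
o=ctrl.get_obs()["eef_pos"]
mk=mask(im,(0,150,90),(6,255,255))|mask(im,(175,150,90),(180,255,255))
print(rect(plane(m,blobs(mk,200)[0],o[2]+.017)),"jig",jigpose(im,m))
E
```

```text
time_s: 27.3
eef_pos: [0.4757, -0.1112, 0.2786]
eef_rot: [0.0, 0.316, 0.949, -0.0]
pos [ 0.4757 -0.1112  0.2786] yaw 0.9286 q6 -1.4 t 27.3 F [ 0.2 -0.5 -2.7] op 0.16
 turn total [-0.      0.     -0.0005]  (max .0477/row)  shift NOW axes [0.0013 0.0009 0.3887]  shift AFTER-turn axes [0.0012 0.0009 0.3887]  (max .166/row)
stem (12, 90, 40) [325 185] [338 201] [ 0.47440564 -0.1105457 ] [12.09607506 15.12666035] 53.1688346862793 53.1688346862793
stem (12, 90, 90) [325 187] [338 201] [ 0.47517087 -0.11109278] [12.09124851 13.23204708] 52.88737106323242 52.88737106323242
stem (12, 90, 130) [325 188] [338 201] [ 0.47535611 -0.11119285] [11.30691051 12.17416382] 47.82088851928711 47.82088851928711
(array([ 0.47545349, -0.1112213 ]), array([13.36990452, 76.90446472]), 53.457176208496094) jig (array([ 0.52003815, -0.02034247]), array([257.88693237, 257.23208618]), 6.571815013885498)
```

```bash
python3 -m handwheel '[[0,0,0,0,0,0.05,0],[0,0,0,0,0,0.07,0],[0,0,0,0,0,0.07,0],[0,0,0,0,0,0.06,0],[0,0,0,0,0,0.03,0],[0,0,0,0,0,0.02,0],[0,0,0,0,0,0,0],[0,0,0,0,0,0,0]]'
python3 -m handwheel '[[0,0,0,0,0,0.02,0],[0,0,0,0,0,0.02,0],[0,0,0,0,0,0.02,0],[0,0,0,0,0,0.01,0],[0,0,0,0,0,0.01,0],[0,0,0,0,0,0.005,0],[0,0,0,0,0,0,0],[0,0,0,0,0,0,0]]'
python3 -c "
from lib import *
print(ctrl.get_obs()['torque'])"
```

```text
time_s: 28.15
eef_pos: [0.4762, -0.1112, 0.1894]
eef_rot: [0.001, 0.315, 0.949, -0.0]
wrist_force: [0.8, 1.1, -1.8]
opening: 0.153
grasp_force: 63.3
time_s: 28.95
eef_pos: [0.4757, -0.1109, 0.1632]
eef_rot: [0.0, 0.315, 0.949, -0.0]
wrist_force: [0.4, 0.6, -2.4]
opening: 0.148
grasp_force: 63.3
[ 0.04951052  0.00909395 -0.00214289]
```

```bash
python3 -m handwheel '[[0,0,0.03,0,0,0,0],[0,0,0.04,0,0,0,0],[0,0,0.04,0,0,0,0],[0,0,0.04,0,0,0,0],[0,0,0.04,0,0,0,0],[0,0,0.03,0,0,0,0],[0,0,0,0,0,0,0],[0,0,0,0,0,0,0]]'|head -4
python3 -c "
from lib import *
go([0,0,0],0);print(ctrl.get_obs()['torque'])"
python3 -m handwheel '[[0,0,0.01,0,0,0,0],[0,0,0.01,0,0,0,0],[0,0,0.01,0,0,0,0],[0,0,0,0,0,0,0],[0,0,0,0,0,0,0],[0,0,0,0,0,0,0],[0,0,0,0,0,0,0],[0,0,0,0,0,0,0]]'|head -4
python3 -c "
from lib import *
go([0,0,0],0);print(ctrl.get_obs()['torque'])"
python3 -m handwheel '[[0,0,0.01,0,0,0,0],[0,0,0.01,0,0,0,0],[0,0,0,0,0,0,0],[0,0,0,0,0,0,0],[0,0,0,0,0,0,0],[0,0,0,0,0,0,0],[0,0,0,0,0,0,0],[0,0,0,0,0,0,0]]'|head -4
python3 -c "
from lib import *
go([0,0,0],0);print(ctrl.get_obs()['torque'])"
```

```text
time_s: 29.75
eef_pos: [0.4759, -0.1107, 0.1633]
eef_rot: [0.0, 0.617, 0.787, 0.0]
wrist_force: [1.3, 1.9, -1.6]
pos [ 0.4759 -0.1107  0.1633] yaw 0.2405 q6 -0.71 t 29.8 F [ 1.3  1.9 -1.6] op 0.147
 turn total [ 0.0002 -0.0001  0.0766]  (max .0477/row)  shift NOW axes [ 0.736  -1.4532  0.5434]  shift AFTER-turn axes [ 0.3689 -1.5863  0.5444]  (max .166/row)
[ 0.50849578 -0.26876391  0.01593796]
time_s: 30.55
eef_pos: [0.4758, -0.1109, 0.1633]
eef_rot: [0.0, 0.654, 0.756, 0.0]
wrist_force: [1.7, 2.8, -0.5]
pos [ 0.4758 -0.1109  0.1633] yaw 0.1441 q6 -0.62 t 30.6 F [ 1.7  2.8 -0.5] op 0.153
 turn total [0.0002 0.     0.0459]  (max .0477/row)  shift NOW axes [ 0.5936 -1.5169  0.5434]  shift AFTER-turn axes [ 0.3695 -1.5861  0.5442]  (max .166/row)
[ 0.65925361 -0.45837904  0.06076725]
time_s: 31.35
eef_pos: [0.4757, -0.1109, 0.1632]
eef_rot: [0.0, 0.678, 0.735, 0.0]
wrist_force: [1.6, 1.9, 0.2]
pos [ 0.4757 -0.1109  0.1632] yaw 0.081 q6 -0.55 t 31.4 F [1.6 1.9 0.2] op 0.153
 turn total [0.0001 0.0001 0.0258]  (max .0477/row)  shift NOW axes [ 0.4969 -1.5509  0.5436]  shift AFTER-turn axes [ 0.3698 -1.5858  0.5441]  (max .166/row)
[ 0.64928204 -0.53508317  0.13204337]
```

```bash
python3 -m handwheel '[[0,0,-0.005,0,0,0,0],[0,0,-0.005,0,0,0,0],[0,0,0,0,0,0,0],[0,0,0,0,0,-0.02,0],[0,0,0,0,0,-0.02,0],[0,0,0,0,0,-0.02,0],[0,0,0,0,0,-0.02,0],[0,0,0,0,0,-0.02,0]]'|head -4
python3 -m handwheel '[[0,0,0,0,0,-0.07,0],[0,0,0,0,0,-0.08,0],[0,0,0,0,0,-0.08,0],[0,0,0,0,0,-0.05,0],[0,0,0,-0.08,0,0,0],[0,0,0,-0.1,0,0,0],[0,0,0,-0.02,0,0,0],[0,0,0,0,0,0,0]]'|head -4
python3 - <<'E'
from lib import *
for i in range(6):ctrl.camera("top")
im,m=snap("wrist","w12"); stem(im,m); print("jig",jigpose(im,m)); go([0,0,0],0)
mk=mask(im,(12,90,40),(34,255,255)); p=proj(m,[.475,-.1115,.041])[0]
for c in blobs(mk,15):
    q=c.reshape(-1,2)
    if abs(q.mean(0)-p).max()<20:
        a=cv2.approxPolyDP(c,2.5,True).reshape(-1,2); P=plane(m,a,.039)[:,:2]; d=np.roll(P,-1,0)-P
        print(a.tolist(),(np.linalg.norm(d,axis=1)*1000).round(1),(np.degrees(np.arctan2(d[:,1],d[:,0]))%90).round(1))
E
```

```text
time_s: 32.15
eef_pos: [0.4754, -0.1112, 0.1939]
eef_rot: [0.0, 0.666, 0.746, -0.0]
wrist_force: [0.4, 0.0, -2.2]
time_s: 32.95
eef_pos: [0.482, -0.1714, 0.2772]
eef_rot: [-0.0, 0.667, 0.745, -0.0]
wrist_force: [-0.4, 0.3, -2.5]
stem (12, 90, 40) [324 120] [341 137] [ 0.4755043 -0.1107464] [12.73999786 13.24993801] 28.441612243652344 28.441612243652344
stem (12, 90, 90) [325 121] [341 134] [ 0.47543973 -0.11086803] [11.9551897  11.86344719] 25.530250549316406 25.530250549316406
jig (array([ 0.52584003, -0.06965278]), array([258.00332642, 157.43823242]), 6.6540985107421875)
pos [ 0.4823 -0.1698  0.2771] yaw 0.1132 q6 -0.68 t 33.3 F [-0.6  0.3 -2.5] op 0.149
 turn total [-0.    -0.     0.036]  (max .0477/row)  shift NOW axes [ 0.7438 -1.5334  0.9239]  shift AFTER-turn axes [ 0.5659 -1.6077  0.9238]  (max .166/row)
[[337, 120], [324, 125], [329, 137], [341, 133]] [12.2 11.3 11.2 11.8] [27.  29.3 24.6 24.2]
```

The stem now sits at about 27° (28° predicted at the 1.2 rad stop), so the bolt is tight. Now back to the stand; I stop 60 mm past it so the camera sees the sleeve.

```bash
python3 -m handwheel '[[0,0,0.01,-0.06,0.014,0,0],[0,0,0,-0.11,0.016,0,0],[0,0,0,-0.13,0.016,0,0],[0,0,0,-0.13,0.016,0,0],[0,0,0,-0.13,0.016,0,0],[0,0,0,-0.11,0.016,0,0],[0,0,0,-0.08,0.016,0,0],[0,0,0,0,0,0,0]]'|head -3
python3 - <<'E'
from lib import *
for i in range(7):ctrl.camera("top")
go([.51,-.334,.28],.082)
im,m=snap("wrist","w13")
p=proj(m,[.51,-.334,.070])[0]; print(p)
g=cv2.cvtColor(im,cv2.COLOR_BGR2GRAY)
b=[c for c in blobs(mask(im,(0,0,0),(180,255,62)),800)]
for c in b:
    q=c.reshape(-1,2)
    if abs(q.mean(0)-p).max()<90: print("plate",q.min(0),q.max(0),rect(plane(m,cv2.convexHull(c),.010)))
cv2.imwrite("pics/w13c.png",cv2.resize(im[max(0,int(p[1])-90):int(p[1])+90,int(p[0])-100:int(p[0])+100],None,fx=3.3,fy=3.3,interpolation=2))
print(int(p[0])-100,max(0,int(p[1])-90))
E
```

```text
time_s: 34.1
eef_pos: [0.5337, -0.3959, 0.2761]
eef_rot: [0.0, 0.679, 0.734, -0.0]
pos [ 0.5341 -0.391   0.2774] yaw 0.0818 q6 -0.89 t 34.5 F [-0.2  0.1 -2.4] op 0.153
 turn total [ 0.      0.     -0.0001]  (max .0477/row)  shift NOW axes [ 0.196  -0.0646 -0.0088]  shift AFTER-turn axes [ 0.196  -0.0645 -0.0088]  (max .166/row)
[309.03470397 131.56656587]
plate [259  74] [366 179] (array([ 0.51053583, -0.33502991]), array([99.01417542, 98.11180115]), 4.460355281829834)
209 41
```

View pics/w13c.png

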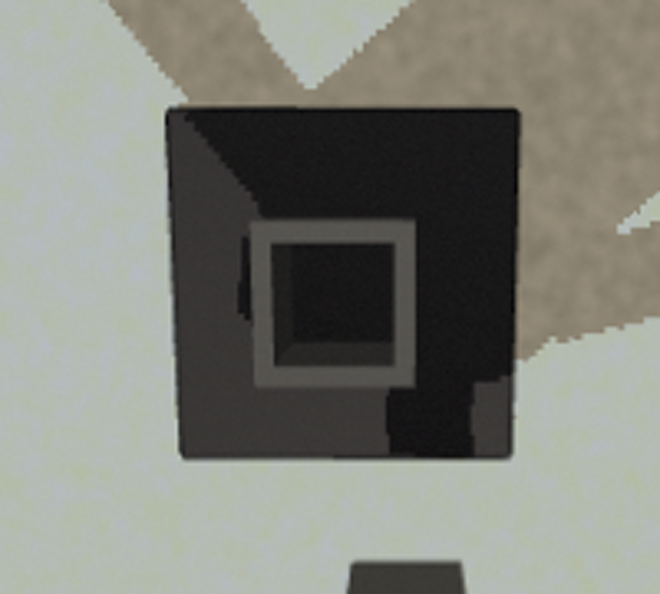

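The sleeve mouth spans crop (250,218)-(415,387), centred on the plate at world (0.5105,-0.335). The socket is visible below at (406,575).

```bash
python3 -c "
from lib import *
print(plane(ctrl.camera_model('wrist'),[[309.9,132.8]],.07)); go([.5106,-.335,.28],.082)"
python3 -m handwheel '[[0,0,0,0.06,-0.02,0,0],[0,0,0,0.06,-0.02,0,0],[0,0,0,0.06,-0.02,0,0],[0,0,0,0.012,-0.003,0,0],[0,0,0,0,0,0,0],[0,0,0,0,0,0,0],[0,0,0,0,0,0,0],[0,0,0,0,0,0,0]]'|head -3
python3 -c "
from lib import *
[ctrl.camera('top') for i in range(3)]
go([.5106,-.335,.152],.082)"
```

```text
[[ 0.51080013 -0.33504382  0.07      ]]
pos [ 0.5341 -0.3911  0.2775] yaw 0.0817 q6 -0.89 t 34.5 F [-0.8 -0.2 -1.9] op 0.154
 turn total [ 0.0001  0.0001 -0.0001]  (max .0477/row)  shift NOW axes [ 0.1928 -0.0629 -0.0085]  shift AFTER-turn axes [ 0.1928 -0.0629 -0.0084]  (max .166/row)
time_s: 35.3
eef_pos: [0.5106, -0.3366, 0.2769]
eef_rot: [0.0, 0.678, 0.735, -0.0]
pos [ 0.5105 -0.3363  0.2769] yaw 0.0805 q6 -0.86 t 35.5 F [-0.1  0.6 -2.3] op 0.153
 turn total [-0.0001 -0.0001 -0.0005]  (max .0477/row)  shift NOW axes [0.0042 0.0009 0.4163]  shift AFTER-turn axes [0.0043 0.0008 0.4163]  (max .166/row)
```

```bash
python3 -m handwheel '[[0,0,0,0.004,0,0.05,0],[0,0,0,0,0,0.08,0],[0,0,0,0,0,0.06,0],[0,0,0,0,0,0.06,0],[0,0,0,0,0,0.06,0],[0,0,0,0,0,0.05,0],[0,0,0,0,0,0.02,0],[0,0,0,0,0,0,0]]'
python3 -m handwheel '[[0,0,0,0,0,0.01,0],[0,0,0,0,0,0.01,0],[0,0,0,0,0,0.01,0],[0,0,0,0,0,0.005,0],[0,0,0,0,0,0.003,0],[0,0,0,0,0,0,0],[0,0,0,0,0,0,0],[0,0,0,0,0,0,0]]'
```

```text
time_s: 36.25
eef_pos: [0.5098, -0.3343, 0.1616]
eef_rot: [-0.001, 0.678, 0.735, 0.0]
wrist_force: [0.2, 0.8, -2.3]
opening: 0.154
grasp_force: 63.3
time_s: 37.05
eef_pos: [0.5104, -0.3349, 0.1518]
eef_rot: [0.0, 0.678, 0.735, -0.0]
wrist_force: [0.4, -0.4, -2.2]
opening: 0.152
grasp_force: 63.3
```

```bash
python3 -m handwheel '[[0,0,0,0,0,0,1],[0,0,0,0,0,0,1],[0,0,0,0,0,0,1],[0,0,0,0,0,0,1],[0,0,0,0,0,0,1],[0,0,0,0,0,-0.05,1],[0,0,0,0,0,-0.15,1],[0,0,0,0,0,-0.15,1]]'
python3 -m handwheel '[[0,0,0,0.14,0,0,1],[0,0,0,0.16,0,0,1],[0,0,0,0.16,0,0,1],[0,0,0,0.16,0,0,1],[0,0,0,0.16,0,0,1],[0,0,0,0.16,0,0,1],[0,0,0,0.16,0,0,1],[0,0,0,0.16,0,0,1]]'|head -3
python3 - <<'E'
from lib import *
im,m=snap("top","t2")
mk=mask(im,(0,150,90),(6,255,255))|mask(im,(175,150,90),(180,255,255)); 
for c in blobs(mk,30):
    q=c.reshape(-1,2)
    if 480<q[:,0].mean()<520 and 210<q[:,1].mean()<270: print("bar",rect(plane(m,c,.168)))
for z in (.008,):
  mk=mask(im,(40,100,60),(80,255,255)); mk[:,300:]=0
  for c in blobs(mk,15): print("green",c.reshape(-1,2).mean(0).round(),rect(plane(m,c,z)))
go([.48,.33,.27],np.radians(96))
E
```

```text
time_s: 37.85
eef_pos: [0.5098, -0.3343, 0.2579]
eef_rot: [-0.001, 0.678, 0.735, 0.0]
wrist_force: [1.3, -0.9, 1.0]
opening: 1.0
grasp_force: 0.0
time_s: 38.65
eef_pos: [0.4796, 0.0437, 0.2582]
eef_rot: [0.001, 0.678, 0.735, 0.001]
bar (array([ 0.51051968, -0.33523209]), array([13.20084953, 78.20404053]), 4.944828510284424)
green [187. 247.] (array([0.52961285, 0.3697261 ]), array([36.59939575, 49.20173645]), 58.78725814819336)
green [182. 282.] (array([0.44340723, 0.38134811]), array([49.28850555, 35.58041382]), 5.725164890289307)
green [227. 249.] (array([0.52224951, 0.27886426]), array([49.74396896, 35.25737381]), 17.81108283996582)
green [226. 301.] (array([0.40236337, 0.27702271]), array([49.25526047, 35.34794998]), 12.90103530883789)
pos [0.4784 0.0503 0.2582] yaw 0.0852 q6 -0.23 t 38.7 F [-2.9  4.9 -1. ] op 0.997
 turn total [-0.0006 -0.0015  0.4938]  (max .0477/row)  shift NOW axes [ 0.9287  0.0846 -0.0353]  shift AFTER-turn axes [ 0.1027 -0.9267 -0.0394]  (max .166/row)
```

The bar is back over the stand, and one module was knocked aside and is now at (0.402,0.277). I turn the tool to 96.6° and hover over the mat.

```bash
python3 -m handwheel '[[0,0,-0.0425,0,0,0,1],[0,0,-0.0425,0,0,0,1],[0,0,-0.0425,0,0,0,1],[0,0,-0.0425,0,0,0,1],[0,0,-0.0425,0,0,0,1],[0,0,-0.0425,0,0,0,1],[0,0,-0.0425,0,0,0,1],[0,0,-0.0425,0,0,0,1]]'|head -1
python3 -m handwheel '[[0,0,-0.0425,0,0,0,1],[0,0,-0.0425,0,0,0,1],[0,0,-0.0425,0,0,0,1],[0,0,-0.0425,0,0,0,1],[0,0,0,-0.03,0.14,0,1],[0,0,0,-0.03,0.16,0,1],[0,0,0,-0.03,0.16,0,1],[0,0,0,-0.03,0.16,0,1]]'|head -1
python3 -m handwheel '[[0,0,0,-0.03,0.15,0,1],[0,0,0,-0.03,0.12,0,1],[0,0,0,0,0,0,1],[0,0,0,0,0,0,1],[0,0,0,0,0,0,1],[0,0,0,0,0,0,1],[0,0,0,0,0,0,1],[0,0,0,0,0,0,1]]'|head -3
cat >> lib.py <<'E'
def mods(im,m,z=.009):
    out=[]
    for c in blobs(mask(im,(40,90,40),(80,255,255)),150):
        c0,s,a=rect(plane(m,cv2.convexHull(c),z))
        if abs(max(s)-50)<5 and abs(min(s)-36)<5:
            sh=a if s[0]<s[1] else a+90
            out.append((c0,sh%180)); print("module",c.reshape(-1,2).mean(0).round(),c0.round(4),s.round(1),"short axis",round(sh%180,1))
    return out
E
python3 - <<'E'
from lib import *
ctrl.camera("top")
im,m=snap("wrist","w14"); M=mods(im,m)
go([.5222,.2789,.2],np.radians(107.8))
E
```

```text
time_s: 39.5
time_s: 40.3
time_s: 41.1
eef_pos: [0.5038, 0.3125, 0.2569]
eef_rot: [0.0, -0.055, 0.998, 0.0]
module [304.  75.] [0.4018 0.2778] [49.7 35.7] short axis 103.2
module [410. 138.] [0.4428 0.3815] [49.8 35.9] short axis 95.5
module [381. 224.] [0.5286 0.3691] [37.  50.1] short axis 58.8
module [297. 207.] [0.5205 0.2792] [50.3 35.9] short axis 107.7
pos [0.5037 0.3128 0.2568] yaw 1.6823 q6 -1.33 t 41.2 F [-0.4  0.5 -0. ] op 1.001
 turn total [-0.      0.     -0.0634]  (max .0477/row)  shift NOW axes [-0.0486 -0.1193  0.1894]  shift AFTER-turn axes [-0.024  -0.1266  0.1894]  (max .166/row)
```

```bash
python3 -c "
from lib import *
go([.5207,.2792,.026],np.radians(107.7))
J=(.5201,-.0204);y=.115
for s in(-.084,-.028,.028,.084): print(s,jig2w(J,y,(.0778,s)).round(4))"
python3 -m handwheel '[[0,0,-0.0315,0,0,0.08,0.7],[0,0,-0.0315,0,0,0.12,0.7],[0,0,0,-0.012,-0.063,0.12,0.7],[0,0,0,-0.012,-0.063,0.12,0.7],[0,0,0,0,0,0.12,0.7],[0,0,0,0,0,0.08,0.7],[0,0,0,0,0,0,0.7],[0,0,0,0,0,0,0.7]]'|head -3
python3 -c "
from lib import *
ctrl.camera('top');ctrl.camera('top')
im,m=snap('wrist','w15'); mods(im,m)
go([.5206,.2792,.026],np.radians(107.7))"
```

```text
pos [0.5037 0.3128 0.2568] yaw 1.6823 q6 -1.33 t 41.2 F [-0.4  0.5 -0. ] op 1.001
 turn total [-0.      0.     -0.0628]  (max .0477/row)  shift NOW axes [-0.0436 -0.1177  0.7694]  shift AFTER-turn axes [-0.0198 -0.124   0.7694]  (max .166/row)
-0.084 [ 0.607  -0.0949]
-0.028 [ 0.6006 -0.0393]
0.028 [0.5942 0.0163]
0.084 [0.5877 0.072 ]
time_s: 42.0
eef_pos: [0.5221, 0.2795, 0.065]
eef_rot: [-0.0, -0.154, 0.988, -0.0]
module [568. 189.] [0.4432 0.3796] [49.5 39.1] short axis 95.8
module [329. 261.] [0.52   0.2788] [50.6 35.6] short axis 107.8
pos [0.5235 0.2801 0.0669] yaw 1.8812 q6 -1.59 t 42.1 F [0.3 0.9 1. ] op 0.703
 turn total [-0.      0.0012  0.0005]  (max .0477/row)  shift NOW axes [ 0.0105 -0.      0.1362]  shift AFTER-turn axes [ 1.000e-02 -1.000e-04  1.362e-01]  (max .166/row)
```

```bash
python3 -m handwheel '[[0,0,0,0.01,0,0.05,0.7],[0,0,0,0,0,0.05,0.7],[0,0,0,0,0,0.036,0.7],[0,0,0,0,0,0,0.7],[0,0,0,0,0,0,0.7],[0,0,0,0,0,0,0.7],[0,0,0,0,0,0,0.7],[0,0,0,0,0,0,0.7]]'|head -3
python3 -c "
from lib import *
im,m=snap('wrist','w16'); mods(im,m)
go([.5203,.279,.026],np.radians(107.7))"
```

```text
time_s: 42.95
eef_pos: [0.5195, 0.2787, 0.0244]
eef_rot: [0.0, -0.154, 0.988, 0.0]
module [328. 307.] [0.5198 0.2787] [51.4 35.5] short axis 107.7
module [608. 223.] [0.4435 0.3769] [49.3 35.8] short axis 95.7
pos [0.5195 0.2787 0.0244] yaw 1.881 q6 -1.59 t 43.0 F [-0.3  0.2  0.3] op 0.699
 turn total [-0.      0.0003  0.0004]  (max .0477/row)  shift NOW axes [-0.0029  0.     -0.0054]  shift AFTER-turn axes [-0.0029  0.0001 -0.0054]  (max .166/row)
```

```bash
python3 -m handwheel '[[0,0,0,-0.002,0,0,0],[0,0,0,0,0,0,0],[0,0,0,0,0,0,0],[0,0,0,0,0,0,0],[0,0,0,0,0,0,0],[0,0,0,0,0,-0.1,0],[0,0,0.03,0,0,-0.16,0],[0,0,0.032,0,0,-0.16,0]]'
python3 -c "
from lib import *
[ctrl.camera('top') for i in range(3)]
go([.607,-.0949,.16],np.radians(96.6))"
```

```text
time_s: 43.8
eef_pos: [0.5185, 0.2784, 0.1499]
eef_rot: [-0.002, -0.056, 0.998, -0.0]
wrist_force: [1.0, 0.4, -0.6]
opening: 0.246
grasp_force: 58.8
pos [0.5223 0.2796 0.1541] yaw 1.6863 q6 -1.39 t 44.0 F [-0.5  1.1 -0.4] op 0.25
 turn total [0.0004 0.0025 0.0001]  (max .0477/row)  shift NOW axes [-0.1368 -1.2727 -0.0205]  shift AFTER-turn axes [-0.1371 -1.2727 -0.0197]  (max .166/row)
```

```bash
python3 -m handwheel '[[0,0,0,-0.015,-0.12,0,0],[0,0,0,-0.015,-0.15,0,0],[0,0,0,-0.015,-0.15,0,0],[0,0,0,-0.015,-0.15,0,0],[0,0,0,-0.015,-0.15,0,0],[0,0,0,-0.015,-0.15,0,0],[0,0,0,-0.015,-0.15,0,0],[0,0,0,-0.015,-0.14,0,0]]'|head -1
python3 -m handwheel '[[0,0,0,-0.017,-0.11,0,0],[0,0,0,0,0,0.05,0],[0,0,0,0,0,0.05,0],[0,0,0,0,0,0.05,0],[0,0,0,0,0,0,0],[0,0,0,0,0,0,0],[0,0,0,0,0,0,0],[0,0,0,0,0,0,0]]'|head -3
python3 -c "
from lib import *
ctrl.camera('top')
im,m=snap('wrist','w17'); print(jigpose(im,m)); redblobs(im,m,.115)
o=ctrl.get_obs()['eef_pos']
mods(im,m,o[2]-.0154)
go([.607,-.0949,.037],np.radians(96.6))"
```

```text
time_s: 44.75
time_s: 45.55
eef_pos: [0.6051, -0.0946, 0.1059]
eef_rot: [0.001, -0.058, 0.998, -0.0]
(array([ 0.56667236, -0.0185762 ]), array([165.1879425 , 251.73069763]), 6.4388580322265625)
pos [ 0.6049 -0.0949  0.1057] yaw 1.6866 q6 -2.04 t 45.6 F [-0.3  0.3 -1.2] op 0.244
 turn total [-0.0002  0.0004  0.0002]  (max .0477/row)  shift NOW axes [-0.0067 -0.0008  0.2291]  shift AFTER-turn axes [-0.007  -0.0009  0.2291]  (max .166/row)
```

View pics/w17.png

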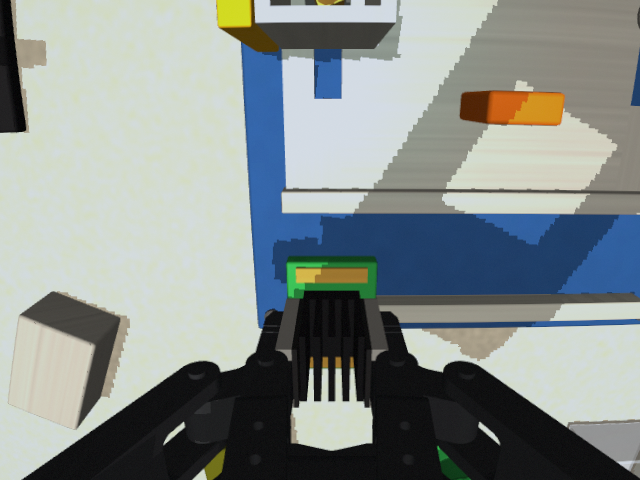

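The held module, with its green board edge at (332,262), is level over the channel. The fence's inner edge is at row 213 and the stop's face foot at row 295. I'll check the channel's centre line from those edges.

```bash
cat > ch.py <<'E'
from lib import *
def channel(im,m,c0=440,c1=620,step=20):
    e=np.array([np.cos(.115),np.sin(.115)]); bl=mask(im,(100,130,30),(125,255,255)); F=[];S=[]
    for c in range(c0,c1,step):
        col=bl[:,c]; r=np.where(col)[0]
        runs=np.split(r,np.where(np.diff(r)>3)[0]+1); a=max(runs,key=len)
        if len(a)<25: continue
        F.append((plane(m,[[c,a[0]-.5]],.026)[0,:2]@e)); S.append((plane(m,[[c,a[-1]+.5]],.012)[0,:2]@e))
    F,S=np.median(F)*1000,np.median(S)*1000
    print("fence face",F.round(2),"stop",S.round(2),"width",(S-F).round(2),"mid",((S+F)/2).round(2),"want",(np.array([.607,-.0949])@e*1000).round(2))
def held(im,m,zt):
    g=mask(im,(40,90,40),(80,255,255)); e=np.array([np.cos(.115),np.sin(.115)])
    b=[c for c in blobs(g,300) if 250<c[:,0,0].mean()<420 and c[:,0,1].mean()>220][0].reshape(-1,2); c=int(b[:,0].mean())
    print("green rows at col",c,np.where(g[:,c])[0][[0,-1]])
    col=im[b[:,1].min()-2:b[:,1].min()+14,c]; print(col[:,1].tolist(),b[:,1].min()-2)
E
python3 - <<'E'
from ch import *
im=cv2.imread("pics/w17.png"); m=ctrl.camera_model("wrist"); channel(im,m); o=ctrl.get_obs()["eef_pos"]; held(im,m,0)
e=np.array([np.cos(.115),np.sin(.115)]); print("tcp",o[:2]@e*1000)
for r in range(256,268,2): print(r,(plane(m,[[332,r]],o[2]-.0154)[0,:2]@e*1000).round(1),(plane(m,[[332,r]],o[2]-.0234)[0,:2]@e*1000).round(1))
E
```

```text
fence face 564.49 stop 619.92 width 55.42 mid 592.2 want 592.1
green rows at col 331 [257 290]
[64, 63, 60, 61, 60, 62, 63, 70, 93, 112, 120, 124, 116, 88, 85, 113] 254
tcp 590.0155840491229
256 563.9 567.1
258 564.8 567.9
260 565.6 568.8
262 566.4 569.7
264 567.3 570.6
266 568.1 571.5
```

```bash
python3 -m handwheel '[[0,0,0,-0.004,-0.001,0.04,0],[0,0,0,0,0,0.05,0],[0,0,0,0,0,0.05,0],[0,0,0,0,0,0.04,0],[0,0,0,0,0,0.03,0],[0,0,0,0,0,0.015,0],[0,0,0,0,0,0,0],[0,0,0,0,0,0,0]]'
python3 -m handwheel '[[0,0,0,0,0,0.003,0],[0,0,0,0,0,0.002,0],[0,0,0,0,0,0,0],[0,0,0,0,0,0,0],[0,0,0,0,0,0,0],[0,0,0,0,0,0,0],[0,0,0,0,0,0,0],[0,0,0,0,0,0,0]]'
```

```text
time_s: 46.45
eef_pos: [0.6059, -0.0952, 0.0375]
eef_rot: [0.0, -0.058, 0.998, -0.0]
wrist_force: [-0.0, 0.4, -0.6]
opening: 0.249
grasp_force: 59.0
time_s: 47.25
eef_pos: [0.6059, -0.0952, 0.0362]
eef_rot: [0.0, -0.058, 0.998, -0.0]
wrist_force: [0.4, 0.9, 3.5]
opening: 0.247
grasp_force: 59.2
```

```bash
python3 -m handwheel '[[0,0,0,0,0,0,0.55],[0,0,0,0,0,0,0.55],[0,0,0,0,0,0,0.55],[0,0,0,0,0,0,0.55],[0,0,0,0,0,-0.08,0.55],[0,0,0,0,0,-0.13,0.55],[0,0,0,0,0,-0.13,0.55],[0,0,0,0,0,-0.13,0.7]]'|head -4
python3 - <<'E'
from lib import *
[ctrl.camera('top') for i in range(4)]
im,m=snap("wrist","w18"); mods(im,m,.020)
e=jig2w((.5201,-.0204),.115,(.0778,-.084)); print(e)
go([.4018,.2778,.18],np.radians(103.2))
E
```

```text
time_s: 48.05
eef_pos: [0.6053, -0.095, 0.1781]
eef_rot: [-0.0, -0.058, 0.998, 0.0]
wrist_force: [1.1, -0.1, 0.2]
module [332. 217.] [ 0.6069 -0.0943] [49.9 35.7] short axis 96.6
[ 0.60702484 -0.09491787]
pos [ 0.6052 -0.0949  0.1764] yaw 1.6862 q6 -2.04 t 48.3 F [-0.6  0.3 -1.2] op 0.7
 turn total [ 0.0001 -0.0002 -0.0366]  (max .0477/row)  shift NOW axes [ 0.5305  1.3123 -0.0113]  shift AFTER-turn axes [ 0.3764  1.3645 -0.012 ]  (max .166/row)
```

```bash
python3 -m handwheel '[[0,0,0,0.055,0.136,0,0.7],[0,0,0,0.06,0.15,0,0.7],[0,0,0,0.06,0.15,0,0.7],[0,0,0,0.06,0.15,0,0.7],[0,0,0,0.06,0.15,0,0.7],[0,0,0,0.06,0.15,0,0.7],[0,0,0,0.06,0.15,0,0.7],[0,0,0,0.06,0.15,0,0.7]]'|head -1
python3 -m handwheel '[[0,0,0,0.055,0.126,0,0.7],[0,0,-0.0366,0,0,0.04,0.7],[0,0,0,0,0,0.12,0.7],[0,0,0,0,0,0.12,0.7],[0,0,0,0,0,0,0.7],[0,0,0,0,0,0,0.7],[0,0,0,0,0,0,0.7],[0,0,0,0,0,0,0.7]]'|head -3
python3 - <<'E'
from lib import *
im,m=snap("wrist","w19"); mods(im,m)
go([.4018,.2778,.025],np.radians(103.2))
E
```

```text
time_s: 49.1
time_s: 49.9
eef_pos: [0.4037, 0.2779, 0.0946]
eef_rot: [0.001, -0.115, 0.993, 0.0]
module [330. 244.] [0.4004 0.2773] [50.1 35.7] short axis 103.2
pos [0.4036 0.2779 0.0945] yaw 1.8009 q6 -1.44 t 50.0 F [-0.7 -0.3 -0.5] op 0.702
 turn total [ 0.0001  0.0009 -0.0001]  (max .0477/row)  shift NOW axes [0.0066 0.0009 0.2317]  shift AFTER-turn axes [0.0059 0.001  0.2317]  (max .166/row)
```

```bash
python3 -m handwheel '[[0,0,0,0.0085,0,0.06,0.7],[0,0,0,0,0,0.07,0.7],[0,0,0,0,0,0.06,0.7],[0,0,0,0,0,0.03,0.7],[0,0,0,0,0,0.012,0.7],[0,0,0,0,0,0,0.7],[0,0,0,0,0,0,0.7],[0,0,0,0,0,0,0.7]]'|head -3
python3 - <<'E'
from lib import *
im,m=snap("wrist","w20"); mods(im,m)
go([.4012,.2773,.0245],np.radians(103.2))
E
python3 -m handwheel '[[0,0,0,0,0,0,0],[0,0,0,0,0,0,0],[0,0,0,0,0,0,0],[0,0,0,0,0,0,0],[0,0,0,0,0,-0.08,0],[0,0,0,0,0,-0.13,0],[0,0,0.0366,0,0,-0.13,0],[0,0,0,0,0,-0.13,0]]'
python3 -c "
from lib import *
[ctrl.camera('top') for i in range(3)]
go([.6000,-.0395,.16],np.radians(96.6))"
```

```text
time_s: 50.75
eef_pos: [0.4006, 0.2773, 0.0242]
eef_rot: [0.001, -0.115, 0.993, 0.0]
module [329. 306.] [0.3999 0.2772] [51.6 35.5] short axis 103.2
pos [0.4005 0.2772 0.0241] yaw 1.8012 q6 -1.44 t 50.8 F [ 0.4 -0.3 -0. ] op 0.699
 turn total [0.0001 0.0005 0.    ]  (max .0477/row)  shift NOW axes [-0.0024 -0.0003 -0.0015]  shift AFTER-turn axes [-0.0024 -0.0003 -0.0015]  (max .166/row)
time_s: 51.6
eef_pos: [0.3992, 0.2767, 0.1652]
eef_rot: [-0.001, -0.056, 0.998, -0.0]
wrist_force: [0.5, 0.8, -1.9]
opening: 0.255
grasp_force: 59.0
pos [0.4017 0.2777 0.167 ] yaw 1.6865 q6 -1.33 t 51.8 F [ 0.1 -0.1 -1.7] op 0.247
 turn total [0.0005 0.0019 0.0002]  (max .0477/row)  shift NOW axes [-0.5345 -1.1267  0.0248]  shift AFTER-turn axes [-0.5352 -1.1264  0.0233]  (max .166/row)
```

```bash
python3 -m handwheel '[[0,0,0,-0.06,-0.125,0,0],[0,0,0,-0.069,-0.145,0,0],[0,0,0,-0.069,-0.145,0,0],[0,0,0,-0.069,-0.145,0,0],[0,0,0,-0.069,-0.145,0,0],[0,0,0,-0.069,-0.145,0,0],[0,0,0,-0.069,-0.145,0,0],[0,0,0,-0.06,-0.13,0,0]]'|head -1
python3 -m handwheel '[[0,0,0,0,0,0,0],[0,0,0,0,0,0.06,0],[0,0,0,0,0,0.08,0],[0,0,0,0,0,0.08,0],[0,0,0,0,0,0,0],[0,0,0,0,0,0,0],[0,0,0,0,0,0,0],[0,0,0,0,0,0,0]]'|head -3
python3 -c "
from ch import *
im,m=snap('wrist','w21'); channel(im,m)
go([.5998,-.0395,.0360],np.radians(96.6))"
```

```text
time_s: 52.55
time_s: 53.35
eef_pos: [0.5988, -0.0399, 0.0997]
eef_rot: [0.001, -0.058, 0.998, -0.0]
fence face 564.63 stop 620.03 width 55.4 mid 592.33 want 592.1
pos [ 0.5987 -0.0399  0.0997] yaw 1.6864 q6 -1.95 t 53.4 F [ 0.4 -0.3 -1.8] op 0.247
 turn total [-0.0003  0.0007  0.0001]  (max .0477/row)  shift NOW axes [-0.0033  0.0012  0.2122]  shift AFTER-turn axes [-0.0037  0.0011  0.2122]  (max .166/row)
```

Descend, release, lift.

```bash
python3 -m handwheel '[[0,0,0,-0.0035,0.001,0.04,0],[0,0,0,0,0,0.05,0],[0,0,0,0,0,0.05,0],[0,0,0,0,0,0.04,0],[0,0,0,0,0,0.02,0],[0,0,0,0,0,0.01,0],[0,0,0,0,0,0.002,0],[0,0,0,0,0,0,0]]'
python3 -m handwheel '[[0,0,0,0,0,0,0.5],[0,0,0,0,0,0,0.5],[0,0,0,0,0,0,0.5],[0,0,0,0,0,0,0.5],[0,0,0,0,0,-0.08,0.5],[0,0,0,0,0,-0.13,0.5],[0,0,0,0,0,-0.13,0.5],[0,0,0,0,0,-0.13,0.7]]'|head -4
python3 - <<'E'
from lib import *
[ctrl.camera('top') for i in range(4)]
im,m=snap("wrist","w22"); mods(im,m,.020)
for s in (-.084,-.028): print(jig2w((.5201,-.0204),.115,(.0778,s)))
im,m=snap("top"); mods(im,m,.009)
go([.5292,.3691,.18],np.radians(58.8))
E
```

```text
time_s: 54.2
eef_pos: [0.5983, -0.0392, 0.0357]
eef_rot: [-0.001, -0.058, 0.998, 0.0]
wrist_force: [-8.5, 1.4, 11.0]
opening: 0.243
grasp_force: 61.1
time_s: 55.0
eef_pos: [0.5986, -0.0393, 0.1768]
eef_rot: [-0.0, -0.058, 0.998, 0.0]
wrist_force: [0.8, -0.4, 0.2]
module [332. 216.] [ 0.5995 -0.0383] [50.5 35.7] short axis 96.6
module [263. 214.] [ 0.6067 -0.094 ] [50.7 36.3] short axis 96.4
[ 0.60702484 -0.09491787]
[ 0.60059902 -0.03928776]
pos [ 0.598  -0.0392  0.1742] yaw 1.6862 q6 -1.95 t 55.3 F [ 0.9  0.3 -0.2] op 0.699
 turn total [ 0.     -0.0008  0.2101]  (max .0477/row)  shift NOW axes [ 0.071   1.3782 -0.0179]  shift AFTER-turn axes [ 0.901   1.0453 -0.0192]  (max .166/row)
```

```bash
python3 -m handwheel '[[0,0,0,0.008,0.138,0,0.7],[0,0,0,0.008,0.16,0,0.7],[0,0,0,0.008,0.16,0,0.7],[0,0,0,0.008,0.16,0,0.7],[0,0,0,0.008,0.16,0,0.7],[0,0,0,0.008,0.16,0,0.7],[0,0,0,0.008,0.16,0,0.7],[0,0,0,0.008,0.16,0,0.7]]'|head -1
python3 -m handwheel '[[0,0,0,0.007,0.12,0,0.7],[0,0,0.042,0,0,0,0.7],[0,0,0.042,0,0,0.03,0.7],[0,0,0.042,0,0,0.1,0.7],[0,0,0.042,0,0,0.1,0.7],[0,0,0.042,0,0,0.03,0.7],[0,0,0,0,0,0,0.7],[0,0,0,0,0,0,0.7]]'|head -3
python3 - <<'E'
from lib import *
ctrl.camera('top');ctrl.camera('top')
im,m=snap("wrist","w23"); mods(im,m)
go([.5286,.3691,.0245],np.radians(58.8))
E
```

```text
time_s: 56.1
time_s: 56.9
eef_pos: [0.5296, 0.3685, 0.0965]
eef_rot: [-0.001, 0.267, 0.964, -0.001]
module [268.  95.] [0.443  0.3827] [49.6 35.9] short axis 95.7
module [332. 243.] [0.5283 0.3708] [35.7 50.3] short axis 58.9
pos [0.5307 0.3691 0.0986] yaw 1.0284 q6 -0.6 t 57.0 F [ 0.2 -0.1 -0.1] op 0.7
 turn total [0.0004 0.0003 0.0007]  (max .0477/row)  shift NOW axes [ 0.0064 -0.0039  0.247 ]  shift AFTER-turn axes [ 0.0062 -0.0036  0.247 ]  (max .166/row)
```

```bash
python3 -c "
from lib import *
go([.5290,.3703,.0245],np.radians(58.8))"
python3 -m handwheel '[[0,0,0,0.0065,0.001,0.06,0.7],[0,0,0,0,0,0.07,0.7],[0,0,0,0,0,0.06,0.7],[0,0,0,0,0,0.036,0.7],[0,0,0,0,0,0.02,0.7],[0,0,0,0,0,0,0.7],[0,0,0,0,0,0,0.7],[0,0,0,0,0,0,0.7]]'|head -3
python3 - <<'E'
from lib import *
im,m=snap("wrist","w24"); mods(im,m)
go([.5288,.3705,.0245],np.radians(58.8))
E
```

```text
pos [0.5307 0.3691 0.0986] yaw 1.0284 q6 -0.6 t 57.0 F [ 0.2 -0.1 -0.1] op 0.7
 turn total [0.0004 0.0003 0.0007]  (max .0477/row)  shift NOW axes [0.0073 0.0003 0.247 ]  shift AFTER-turn axes [0.0071 0.0006 0.247 ]  (max .166/row)
time_s: 57.85
eef_pos: [0.5294, 0.3704, 0.0249]
eef_rot: [0.001, 0.269, 0.963, 0.001]
module [237.  97.] [0.4431 0.3829] [49.4 36.1] short axis 95.7
module [331. 304.] [0.5278 0.3711] [35.5 51.7] short axis 58.9
pos [0.5293 0.3704 0.0249] yaw 1.0265 q6 -0.6 t 57.9 F [ 0.3  0.6 -0.1] op 0.701
 turn total [0.0005 0.0003 0.0001]  (max .0477/row)  shift NOW axes [ 0.0016 -0.0005  0.0013]  shift AFTER-turn axes [ 0.0016 -0.0005  0.0013]  (max .166/row)
```

```bash
python3 -m handwheel '[[0,0,0,0.003,0,0.001,0.7],[0,0,0,0,0,0,0],[0,0,0,0,0,0,0],[0,0,0,0,0,0,0],[0,0,0,0,0,0,0],[0,0,0,0,0,-0.08,0],[0,0,0,0,0,-0.13,0],[0,0,0,0,0,-0.13,0]]'
python3 -m handwheel '[[0,0,-0.042,0,0,-0.12,0],[0,0,-0.042,0,0,0,0],[0,0,-0.042,0,0,0,0],[0,0,-0.042,0,0,0,0],[0,0,-0.042,0,0,0,0],[0,0,0,0,0,0,0],[0,0,0,0,0,0,0],[0,0,0,0,0,0,0]]'|head -1
python3 -c "
from lib import *
go([.5935,.0163,.16],np.radians(96.6))"
```

```text
time_s: 58.7
eef_pos: [0.5269, 0.37, 0.1254]
eef_rot: [-0.001, 0.269, 0.963, -0.001]
wrist_force: [0.9, 1.0, 0.2]
opening: 0.244
grasp_force: 58.8
time_s: 59.5
pos [0.5277 0.3705 0.1614] yaw 1.6836 q6 -1.26 t 59.5 F [-0.4  0.5 -0.9] op 0.248
 turn total [-0.     -0.0001 -0.0008]  (max .0477/row)  shift NOW axes [-0.0849 -1.1978  0.0047]  shift AFTER-turn axes [-0.0821 -1.198   0.0046]  (max .166/row)
```

```bash
python3 -m handwheel '[[0,0,0,-0.01,-0.13,0,0],[0,0,0,-0.0105,-0.155,0,0],[0,0,0,-0.0105,-0.155,0,0],[0,0,0,-0.0105,-0.155,0,0],[0,0,0,-0.0105,-0.155,0,0],[0,0,0,-0.011,-0.155,0,0],[0,0,0,-0.0105,-0.155,0,0],[0,0,0,-0.0105,-0.138,0,0]]'|head -1
python3 -m handwheel '[[0,0,0,0,0,0,0],[0,0,0,0,0,0.06,0],[0,0,0,0,0,0.07,0],[0,0,0,0,0,0.07,0],[0,0,0,0,0,0,0],[0,0,0,0,0,0,0],[0,0,0,0,0,0,0],[0,0,0,0,0,0,0]]'|head -3
python3 -c "
from ch import *
im,m=snap('wrist','w25'); channel(im,m); redblobs(im,m,.115)
go([.5935,.0163,.0360],np.radians(96.6))"
```

```text
time_s: 60.3
time_s: 61.1
eef_pos: [0.5952, 0.0165, 0.1031]
eef_rot: [0.001, -0.058, 0.998, -0.0]
fence face 564.26 stop 619.99 width 55.72 mid 592.12 want 592.1
red [473 165] [513 171] [(0.0125, 544.63), (0.018, 543.76)]
pos [0.5951 0.0165 0.1029] yaw 1.6862 q6 -1.86 t 61.1 F [ 0.2  0.2 -0.7] op 0.246
 turn total [-0.0002  0.0007  0.0001]  (max .0477/row)  shift NOW axes [5.800e-03 2.000e-04 2.231e-01]  shift AFTER-turn axes [5.400e-03 1.000e-04 2.231e-01]  (max .166/row)
```

```bash
python3 -m handwheel '[[0,0,0,0.0055,0,0.04,0],[0,0,0,0,0,0.05,0],[0,0,0,0,0,0.05,0],[0,0,0,0,0,0.04,0],[0,0,0,0,0,0.025,0],[0,0,0,0,0,0.012,0],[0,0,0,0,0,0.004,0],[0,0,0,0,0,0,0]]'
python3 -m handwheel '[[0,0,0,0,0,0.002,0],[0,0,0,0,0,0,0.5],[0,0,0,0,0,0,0.5],[0,0,0,0,0,0,0.5],[0,0,0,0,0,0,0.5],[0,0,0,0,0,-0.1,0.5],[0,0,0,0,0,-0.15,0.5],[0,0,0,0,0,-0.15,0.7]]'|head -4
python3 - <<'E'
from lib import *
[ctrl.camera('top') for i in range(4)]
im,m=snap("wrist","w26"); mods(im,m,.020)
for s in (-.084,-.028,.028): print(jig2w((.5201,-.0204),.115,(.0778,s)))
im,m=snap("top"); mods(im,m,.009)
go([.4432,.3822,.16],np.radians(95.6))
E
```

```text
time_s: 61.95
eef_pos: [0.5925, 0.0162, 0.0358]
eef_rot: [-0.0, -0.058, 0.998, 0.0]
wrist_force: [-3.2, 0.1, 5.3]
opening: 0.25
grasp_force: 59.8
time_s: 62.75
eef_pos: [0.5918, 0.0163, 0.1551]
eef_rot: [-0.001, -0.058, 0.998, 0.0]
wrist_force: [0.7, -0.5, -0.5]
module [332. 224.] [0.5938 0.0172] [49.7 35.6] short axis 96.6
module [180. 224.] [ 0.6065 -0.0931] [50.4 37.7] short axis 96.5
module [259. 220.] [ 0.5994 -0.0379] [49.8 36.3] short axis 96.5
[ 0.60702484 -0.09491787]
[ 0.60059902 -0.03928776]
[0.59417321 0.01634235]
pos [0.5917 0.0163 0.1534] yaw 1.6862 q6 -1.86 t 63.0 F [ 0.  -0.2 -0.3] op 0.7
 turn total [ 0.0002 -0.0007  0.0056]  (max .0477/row)  shift NOW axes [ 0.3514  1.2684 -0.0205]  shift AFTER-turn axes [ 0.3737  1.262  -0.022 ]  (max .166/row)
```

Three are placed well. Now the last module, at (0.443,0.382).

```bash
python3 -m handwheel '[[0,0,0,0.037,0.133,0,0.7],[0,0,0,0.043,0.155,0,0.7],[0,0,0,0.043,0.155,0,0.7],[0,0,0,0.043,0.155,0,0.7],[0,0,0,0.043,0.155,0,0.7],[0,0,0,0.043,0.155,0,0.7],[0,0,0,0.043,0.155,0,0.7],[0,0,0,0.043,0.155,0,0.7]]'|head -1
python3 -m handwheel '[[0,0,0.0056,0.013,0.05,0,0.7],[0,0,0,0,0,0.06,0.7],[0,0,0,0,0,0.1,0.7],[0,0,0,0,0,0.04,0.7],[0,0,0,0,0,0,0.7],[0,0,0,0,0,0,0.7],[0,0,0,0,0,0,0.7],[0,0,0,0,0,0,0.7]]'|head -3
python3 - <<'E'
from lib import *
im,m=snap("wrist","w27"); M=mods(im,m)
c,a=M[0]; go([*c,.0245],np.radians(a))
E
```

```text
time_s: 63.85
time_s: 64.65
eef_pos: [0.4451, 0.3823, 0.096]
eef_rot: [0.001, -0.049, 0.999, 0.001]
module [330. 243.] [0.4415 0.3822] [50.5 35.7] short axis 95.7
pos [0.445  0.3823 0.0959] yaw 1.6684 q6 -1.16 t 64.7 F [0.  0.6 0.9] op 0.704
 turn total [ 0.0003  0.0006 -0.0008]  (max .0477/row)  shift NOW axes [0.012  0.0006 0.238 ]  shift AFTER-turn axes [0.0116 0.0009 0.238 ]  (max .166/row)
```

```bash
python3 -m handwheel '[[0,0,0,0.0105,0.001,0.06,0.7],[0,0,0,0,0,0.07,0.7],[0,0,0,0,0,0.06,0.7],[0,0,0,0,0,0.03,0.7],[0,0,0,0,0,0.018,0.7],[0,0,0,0,0,0,0.7],[0,0,0,0,0,0,0.7],[0,0,0,0,0,0,0.7]]'|head -3
python3 -m handwheel '[[0,0,0,0,0,0,0],[0,0,0,0,0,0,0],[0,0,0,0,0,0,0],[0,0,0,0,0,0,0],[0,0,0,0,0,-0.08,0],[0,0,0,0,0,-0.13,0],[0,0,-0.005,0,0,-0.13,0],[0,0,0,0,0,-0.1,0]]'
python3 -c "
from lib import *
[ctrl.camera('top') for i in range(3)]
go([.5871,.0720,.16],np.radians(96.6))"
```

```text
time_s: 65.5
eef_pos: [0.4417, 0.3824, 0.0243]
eef_rot: [0.001, -0.049, 0.999, 0.0]
time_s: 66.3
eef_pos: [0.4413, 0.3821, 0.1574]
eef_rot: [0.001, -0.057, 0.998, 0.0]
wrist_force: [0.0, 0.2, -0.9]
opening: 0.247
grasp_force: 58.9
pos [0.4423 0.3827 0.1576] yaw 1.6844 q6 -1.17 t 66.5 F [-0.3  0.  -1.6] op 0.247
 turn total [ 0.0006  0.0014 -0.0005]  (max .0477/row)  shift NOW axes [-0.3621 -1.0837 -0.0084]  shift AFTER-turn axes [-0.3603 -1.0843 -0.008 ]  (max .166/row)
```

```bash
python3 -m handwheel '[[0,0,0,-0.042,-0.125,0,0],[0,0,0,-0.046,-0.138,0,0],[0,0,0,-0.046,-0.138,0,0],[0,0,0,-0.046,-0.138,0,0],[0,0,0,-0.046,-0.138,0,0],[0,0,0,-0.046,-0.138,0,0],[0,0,0,-0.046,-0.138,0,0],[0,0,0,-0.044,-0.131,0,0]]'|head -1
python3 -m handwheel '[[0,0,0,0,0,0,0],[0,0,0,0,0,0.06,0],[0,0,0,0,0,0.07,0],[0,0,0,0,0,0.05,0],[0,0,0,0,0,0,0],[0,0,0,0,0,0,0],[0,0,0,0,0,0,0],[0,0,0,0,0,0,0]]'|head -3
python3 -c "
from ch import *
im,m=snap('wrist','w28'); redblobs(im,m,.115)
go([.5871,.0720,.0360],np.radians(96.6))"
```

```text
time_s: 67.25
time_s: 68.05
eef_pos: [0.5866, 0.0713, 0.1024]
eef_rot: [0.001, -0.057, 0.998, -0.0]
red [390 170] [413 174] [(0.0125, 544.89), (0.018, 543.95)]
red [370 169] [387 174] [(0.0125, 544.64), (0.018, 543.71)]
pos [0.5865 0.0712 0.1023] yaw 1.6845 q6 -1.76 t 68.1 F [ 0.3 -0.7 -0.4] op 0.246
 turn total [-0.0001  0.0006 -0.0005]  (max .0477/row)  shift NOW axes [-0.0019  0.0024  0.2212]  shift AFTER-turn axes [-0.0023  0.0023  0.2212]  (max .166/row)
```

```bash
python3 -m handwheel '[[0,0,0,-0.002,0.002,0.04,0],[0,0,0,0,0,0.05,0],[0,0,0,0,0,0.05,0],[0,0,0,0,0,0.04,0],[0,0,0,0,0,0.025,0],[0,0,0,0,0,0.012,0],[0,0,0,0,0,0.003,0],[0,0,0,0,0,0,0]]'
python3 -m handwheel '[[0,0,0,0,0,0.002,0],[0,0,0,0,0,0,0.5],[0,0,0,0,0,0,0.5],[0,0,0,0,0,0,0.5],[0,0,0,0,0,0,0.5],[0,0,0,0,0,-0.1,0.5],[0,0,0,0,0,-0.15,0.5],[0,0,0,0,0,-0.15,0.7]]'|head -4
python3 - <<'E'
from lib import *
[ctrl.camera('top') for i in range(4)]
im,m=snap("wrist","w29"); mods(im,m,.020); redblobs(im,m,.115)
for s in (-.084,-.028,.028,.084): print(jig2w((.5201,-.0204),.115,(.0778,s)))
E
```

```text
time_s: 68.9
eef_pos: [0.5862, 0.0718, 0.0358]
eef_rot: [-0.0, -0.057, 0.998, -0.0]
wrist_force: [-2.4, 0.6, 4.3]
opening: 0.246
grasp_force: 59.9
time_s: 69.7
eef_pos: [0.5855, 0.0718, 0.1551]
eef_rot: [-0.001, -0.057, 0.998, 0.0]
wrist_force: [0.8, -0.2, -0.1]
module [332. 224.] [0.5872 0.0727] [50.4 35.8] short axis 96.5
module [103. 227.] [ 0.6065 -0.0925] [50.7 39.2] short axis 96.2
module [180. 223.] [ 0.5993 -0.037 ] [50.1 37.7] short axis 96.7
module [259. 221.] [0.5934 0.0176] [50.5 36.2] short axis 96.5
red [379 155] [397 158] [(0.0125, 544.62), (0.018, 543.89)]
red [362 154] [376 158] [(0.0125, 544.27), (0.018, 543.54)]
[ 0.60702484 -0.09491787]
[ 0.60059902 -0.03928776]
[0.59417321 0.01634235]
[0.58774739 0.07197245]
```

```bash
python3 -m handwheel '[[0,0,0,0,0,-0.14,0.7],[0,0,0,0,0,-0.14,0.7],[0,0,0,0.03,-0.07,-0.12,0.7],[0,0,0,0.05,-0.13,0,0.7],[0,0,0,0.05,-0.13,0,0.7],[0,0,0,0.05,-0.13,0,0.7],[0,0,0,0.05,-0.1,0,0.7],[0,0,0,0,0,0,0.7]]'|head -3
python3 - <<'E'
from lib import *
[ctrl.camera('top') for i in range(5)]
im,m=snap("wrist","w30"); stem(im,m); redblobs(im,m,.115); print(jigpose(im,m)); mods(im,m,.020)
im,m=snap("top","t3")
mk=mask(im,(0,150,90),(6,255,255))|mask(im,(175,150,90),(180,255,255)); 
for c in blobs(mk,30):
    q=c.reshape(-1,2)
    if 480<q[:,0].mean()<520 and 210<q[:,1].mean()<270: print("bar",rect(plane(m,c,.168)))
a=cv2.imread("pics/top0.png"); d=cv2.absdiff(a,im).max(2)
for n,(x,y) in dict(jar=(230,179),spool=(329,146),bin=(281,150),olive=(390,145),steel=(443,174),driver=(255,352)).items(): print(n,d[y-20:y+20,x-20:x+20].mean().round(1))
E
```

```text
time_s: 70.75
eef_pos: [0.5349, -0.1062, 0.2724]
eef_rot: [-0.002, -0.054, 0.999, 0.0]
stem (12, 90, 40) [319 118] [336 135] [ 0.47538727 -0.11119051] [12.88461208 12.78928852] 27.963787078857422 27.963787078857422
stem (12, 90, 90) [319 118] [336 135] [ 0.47548404 -0.11111956] [12.69730091 12.76634598] 28.368688583374023 28.368688583374023
stem (12, 90, 130) [320 118] [336 135] [ 0.47553513 -0.11111119] [12.27435684 11.96458721] 27.604812622070312 27.604812622070312
red [  0 149] [ 21 171] [(0.0125, 488.03), (0.018, 487.33)]
red [518 212] [538 215] [(0.0125, 545.29), (0.018, 543.79)]
(array([ 0.52026672, -0.02082784]), array([257.63912964, 257.86834717]), 6.557307243347168)
module [330. 257.] [ 0.6069 -0.0945] [49.1 35.7] short axis 96.5
module [487. 257.] [0.5872 0.0713] [49.7 37.4] short axis 96.2
module [381. 255.] [ 0.6    -0.0387] [50.2 35.9] short axis 96.4
module [434. 256.] [0.5944 0.0164] [49.4 36.5] short axis 96.5
bar (array([ 0.51190649, -0.3521629 ]), array([13.03637505, 44.28380203]), 4.3544745445251465)
jar 23.6
spool 26.3
bin 25.6
olive 30.4
steel 65.2
driver 23.9
```

The bolt is tight at 28°. The arm blocks the top view, so I move it clear and recheck the key and bystanders.

```bash
python3 -m handwheel '[[0,0,0,0.03,0.12,-0.03,0.7],[0,0,0,0.05,0.15,0,0.7],[0,0,0,0.05,0.15,0,0.7],[0,0,0,0.05,0.15,0,0.7],[0,0,0,0.05,0.15,0,0.7],[0,0,0,0.05,0.15,0,0.7],[0,0,0,0.05,0.15,0,0.7],[0,0,0,0.05,0.15,0,0.7]]'|head -1
python3 -m handwheel '[[0,0,0,0.05,0.15,0,0.7],[0,0,0,0.05,0.15,0,0.7],[0,0,0,0.05,0.15,0,0.7],[0,0,0,0.04,0.15,0,0.7],[0,0,0,0.04,0.15,0,0.7],[0,0,0,0,0,0,0.7],[0,0,0,0,0,0,0.7],[0,0,0,0,0,0,0.7]]'|head -3
python3 - <<'E'
from lib import *
im,m=snap("top","t4"); mods(im,m,.020)
mk=mask(im,(0,150,90),(6,255,255))|mask(im,(175,150,90),(180,255,255)); 
for c in blobs(mk,30):
    q=c.reshape(-1,2)
    if 480<q[:,0].mean()<520 and 210<q[:,1].mean()<270: print("bar",rect(plane(m,c,.168)))
a=cv2.imread("pics/top0.png"); d=cv2.absdiff(a,im).max(2)
for n,(x,y) in dict(jar=(230,179),spool=(329,146),bin=(281,150),olive=(390,145),steel=(443,174),driver=(255,352)).items(): print(n,d[y-20:y+20,x-20:x+20].mean().round(1))
E
```

```text
time_s: 71.9
time_s: 72.7
eef_pos: [0.2895, 0.4483, 0.2835]
eef_rot: [-0.0, -0.057, 0.998, -0.0]
module [308. 219.] [0.5886 0.0729] [49.4 35.6] short axis 96.0
bar (array([ 0.51054645, -0.33522745]), array([13.06171799, 78.22380066]), 4.789901256561279)
jar 4.2
spool 3.7
bin 3.6
olive 4.3
steel 3.5
driver 4.2
```

Everything checks out: bar over the stand, bystanders unmoved, bolt tight, modules in place.

```bash
python3 -c "
from bench import ctrl
print(ctrl.hand_in())"
```

```text
the job is handed in; nothing more can be done
None
```

The job is handed in, with no verdict returned: by my measurements the fence is about 1 mm short of its mark (limit 2.5 mm), the bolt is tight at about 1.2 rad after a second turn with the key (it had slipped back after the first), the T-key is back in its stand, all four green modules lie in the channel, and no bystander moved.

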